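# Weigh a sample pot on the spring hook scale

## Robot

A 6-joint arm with a two-finger parallel gripper is mounted at the origin on a cart in front of the work surface, level with it; the furniture and walls round the work are solid. World frame = base frame: x ahead of the robot, y to its left, z up, the work surface at z = 0. Lengths are in m, angles in rad, forces in N, time in s.
With the tool pointing down it reaches from about 0.375 to 0.975 m from the base axis. Payload 3.8 kg.
Tool frame: the origin (TCP) lies at the very end of the fingers, on their centre line; the grasp point (between the pads) lies 19 mm behind it (manip.tcp_to_grasp is the distance from the TCP to the grasp point, in m); z points along the fingers, x is the direction in which the jaws open and shut, and the axes are right-handed (so a half turn about z gives the same grasp; the last joint's range is limited). The gripper opens to 88 mm and grips with 3 to 60 N. Pads are 18 mm wide; open, the fingers measure 123 mm over their backs; the gripper's body (75 mm by 187 mm) begins 45 mm behind the grasp point.
Start: joints at [1.192, 0.264, 1.604, -0, 1.274, -0.037], TCP at [0.226, 0.636, 0.239] pointing down, gripper open.
Joint ranges: [-2.63, 2.63], [-0.94, 2.18], [0.31, 2.57], [-1.31, 4.45], [0, 2.66], [-2.55, 2.55]. Speed limits (rad/s): [2.57, 2.57, 3.14, 3.14, 3.14, 3.14].

## Interface

Orientations are given as [roll, pitch, yaw] about the fixed x, y, z axes, in that order (R = Rz(yaw) Ry(pitch) Rx(roll)).
In Python, from plant import manip, snapshot, order gives the robot as it stands.
- The arm moves only by the tool step_arm, never from a script. Its argument "targets" is a list of rows, each a list of 7 numbers: the shift along the tool's x, y, z in cm, then the turn, a rotation vector about the tool's x, y, z in rad, then the finger opening in cm, from 0 to 8.81. In form: [[tx, ty, tz, rx, ry, rz, claw], ...]. A call has 1 to 20 rows; each row is the pose to reach, as a shift and turn from the pose measured when the call began, along the tool's axes at that moment; what a row does not reach only later rows make up. A row lasts 1/10 s, in which the tool goes at most 50 mm and 8.59 degrees, less where a joint would pass 70% of its speed; a pose out of reach is approached as far as the arm can. A call with a gripper value outside its range is refused whole. The fingers move at their own pace and stop on an object; the grip force is fixed at half the most. Time passes only in rows, so rows that repeat a pose let the fingers close. It gives the time, the measured TCP pose, the force and the opening at its end, in the units of the state.
- manip.sense(): the state, without advancing time (a new reading comes with each control period).
- snapshot(name): name is "scene" or "top"; returns a dict with "img" (480x640x3 uint8, red, green, blue), "fx", "fy", "cx", "cy" (pixels), "rvec" (rotation vector, rad) and "tvec" (3), from world to camera coordinates, as OpenCV has them. Camera axes: x right, y down, z forward; pixel columns grow to the right and rows downward; lengths in m; the calibration is good to about 2 mm. A picture is of the moment at which its call begins. There is no depth.
- order.hand_in(): hands the job in, once; it reports no verdict.
The state is a dict: "clock": time; "joint_positions": joint angles; "joint_velocities": joint speeds; "joint_efforts": joint torques, N m; "ee_pos": TCP position; "orientation": TCP orientation; "ft_force": force on the tool from outside, world axes, zero at the start; "torque": the same for the moment, N m; "width": finger opening in m.
Only numpy, scipy, OpenCV 4.12 (cv2) and the standard library are available. Lean on these libraries where they do the work, as an engineer would, in place of code of your own. Each camera call takes 0.05 s, during which the arm holds its last target.

## Task

Weigh the taller of the two sample pots: hang its stirrup on the hook of the spring scale and let the spring take the weight slowly, with no snatching, bouncing or over-pulling, then let go and keep off until it has hung there by itself, quite still, for a second and a half. Afterwards lift it off just as gently, so that the hook eases back up, and put the pot back upright, fully home in its own empty seat of the rack. Leave the other things where they are.

Things in the scene. Friction and masses are not known exactly. Their poses are not given: they have to be found in the camera images.
- tall_pot_knob (a point): Centre of the black round grip knob (18 mm diameter, 30 mm high) on top of the TALL sample pot, a rigid upright piece 122 mm high. The knob's centre is 107 mm above the foot and it can be gripped at any yaw; below the knob an 8 mm neck, 11 mm long, leads to the stirrup. z is the pot's own up axis. The pot weighs 0.18 to 0.75 kg, depending on what is in it, all low down.
- tall_pot_eye (a point): Inside top of the tall pot's steel stirrup (6 mm wire), where it hangs on a hook: 30.4 mm under the knob's centre, 76.6 mm above the foot, on the pot's axis. The window below it is 22 mm wide (along this frame's y) and 28 mm high down to the lid, its top an inverted V that centres itself on a hook; it is open through along x (the pot is the same either way round).
- tall_pot_foot (a point): Centre of the flat underside of the tall pot. The steel body is 40 mm in diameter (bottom edge chamfered 2.5 mm), the knurled aluminium lid 42 mm, the lid's top 48 mm above the foot.
- short_pot_knob (a point): Centre of the grip knob of the SHORT pot, a pot of the same make whose body is only 30 mm high to the lid's top (knob centre 89 mm above its foot). It stays in its seat.
- hook_seat (a point): Saddle of the scale's hook: the point on top of the wire where a stirrup comes to hang. It sinks with the spring; unloaded 165 mm above the desk. The hook is a level steel wire 6 mm thick. This frame's -x points out along it to the free end, +x back to the scale, z up. The saddle is a dip 8 mm long; behind it the wire's top rises 8 mm within 14 mm, then runs back level, 4 mm above the saddle.
- hook_tip (a point): Top of the hook's turned-up free end, 13 mm in front of the saddle and 12 mm above it. It moves with the hook. A stirrup must pass over it, window facing along the wire, before it can come down on the saddle.
- scale_tube (a point): Bottom of the upright scale tube on its axis, 110 mm behind the saddle, 186 mm above the desk; fixed. The tube is 29 mm in diameter and reaches to 316 mm; its face plate stands 20 mm in front of the axis. A 12 mm stand rod, 390 mm tall, is 50 mm behind the tube.
- scale_hook (a joint): How far the hook is pulled down, in m: 0 unloaded, end stop at 0.065. The spring gives 160 N/m (1 N: 6.25 mm), lightly damped: hanging freely, the tall pot pulls it down 11 to 46 mm and settles in 1 to 2 s. A pointer on the face plate shows the same. The scale is overstrained beyond 0.058, or if the hook is snatched or let go so that it ever moves up or down faster than 0.08 m/s.
- scale_stand: The scale's fixed stand; origin on the desk right below the hook's saddle, x pointing back to tube and rod. Its foot is a plate whose top is 14 mm above the desk, from 30 mm before to 180 mm behind the origin and 65 mm to either side.
- rack: Grey sample rack, a fixed block 85 x 225 x 28 mm; origin at the centre of its underside, its length along its y. It has two round seats, at y = -60 and +60 mm, 44 mm in diameter (the pots are 40), 14 mm deep, slightly chamfered. One holds the tall pot, the other the short pot; which is which varies.
- seat_right (a point): Centre of the floor of the rack's seat at its y = -60 mm, 14 mm above the desk.
- seat_left (a point): Centre of the floor of the rack's seat at its y = +60 mm, 14 mm above the desk.
- oil_bottle: Small brown screw-cap bottle, 25 x 25 x 52 mm, standing behind the rack; a bystander. Origin under its centre.
- cover_box: Small clear-white plastic box, 30 x 30 x 23 mm, behind the rack; a bystander. Origin under its centre.
- canister: White round canister with black lid, 42 mm diameter, 58 mm high, left of the rack; a bystander. Origin under its centre.
Not all that is in view belongs to the job. What is shaped like the part that bears tall_pot_knob but purple is not meant. Several things look just like the rack: the one meant starts nearest to the robot's base.

How it is judged:
On the way:
1. the tall pot hangs on the hook by its stirrup, upright, still and let go by the fingers, for a second and a half (distance between tall_pot_eye and hook_seat below 0.007 m and contact force between the fingers and tall_pot below 0.05 N and angle between tall_pot_eye's own z axis and vertical below 0.12 rad and value of joint scale_hook above 0.006 m and linear speed of tall_pot below 0.02 m/s), for 1.5 s.
At the end, for the whole second after the job is handed in: The tall pot stands upright (within 0.06 rad) and at rest in its own seat of the rack, within 6 mm of the seat's centre and with its foot on the seat's floor (within 2.5 mm); the scale's hook is empty and back at zero (within 2 mm) ((horizontal distance between tall_pot_foot and seat_left below 0.006 m or horizontal distance between tall_pot_foot and seat_right below 0.006 m) and z of tall_pot_foot in the frame of rack below 0.0165 m and angle between tall_pot_eye's own z axis and vertical below 0.06 rad and linear speed of tall_pot below 0.02 m/s and value of joint scale_hook below 0.002 m); the robot touches nothing.
It fails at once if the hook is pulled beyond the scale's range (58 mm) (value of joint scale_hook above 0.058 m).
It fails at once if the hook is snatched or bounces down (faster than 0.08 m/s) (velocity of joint scale_hook above 0.08 m/s).
It fails at once if the hook flies up (faster than 0.08 m/s) (velocity of joint scale_hook below -0.08 m/s).
It fails at once if the pot is jammed against the scale (more than 15 N) (contact force between tall_pot and scale_stand above 15 N).
It fails at once if another thing is disturbed (moved by more than 15 mm) (distance of any of short_pot_knob, oil_bottle, cover_box, canister from where it was at the start of the episode above 0.015 m).
It also fails if it takes over 67 s, if anything falls off the work surface, if the arm or the gripper's body presses on something with over 40 N, if the wrist force passes 120 N, or if a joint passes its speed limit or range.

## Working session

There is one attempt and no reset: what is moved stays moved. The work goes in short steps, Python scripts to look and compute and a tool call to move; the robot and the scene stay as the last step left them, time stands still between calls to the robot, and variables do not carry over. Pictures are saved under pics/ and viewed, and the job is handed in when it is done.

Besides the shell and the picture viewer there is one more tool, called after ">>>" as a command line: name --pt "numbers of a row" for each row, then --argument value for the rest. step_arm: Moves the arm, as the interface text tells. Its arguments: {"type":"object","properties":{"targets":{"type":"array","items":{"type":"array","items":{"type":"number"}}}},"required":["targets"]}

```bash
ls; mkdir -p pics
python3 - <<'E'
from plant import manip,snapshot
import cv2
print(manip.sense(), manip.tcp_to_grasp)
for n in("scene","top"):
    s=snapshot(n); cv2.imwrite(f"pics/{n}0.png",s["img"][:,:,::-1]); print({k:v for k,v in s.items() if k!="img"})
E
```

```text
pics
{'clock': 0.0, 'joint_positions': array([ 1.19210274e+00,  2.64724737e-01,  1.60531819e+00,  1.65139810e-05,
        1.27368816e+00, -3.68989796e-02]), 'joint_velocities': array([ 0.0003102 ,  0.00027465,  0.00180521,  0.00042555,  0.00097795,
       -0.00047784]), 'joint_efforts': array([-2.57257503e-03, -5.02095938e+01, -3.56880033e+01,  7.27813714e-02,
        2.91203451e-02, -1.54666754e-04]), 'ee_pos': array([0.2259894 , 0.63532232, 0.23743728]), 'orientation': array([-3.14149800e+00,  2.13640047e-03,  1.22899697e+00]), 'ft_force': array([ 0.14688038, -0.26896534,  0.08365999]), 'torque': array([ 0.016282  ,  0.01337878, -0.01881541]), 'width': 0.08771456212199057} 0.0187
{'fx': 490.5992432758268, 'fy': 490.5992432758268, 'cx': 320.82403012057836, 'cy': 231.08376008423883, 'rvec': array([ 1.05275489, -2.15036231,  1.24398364]), 'tvec': array([0.4424085 , 0.25176632, 1.18126478])}
{'fx': 475.30007476683096, 'fy': 475.30007476683096, 'cx': 314.8178538679511, 'cy': 238.75310266558742, 'rvec': array([ 2.15469243, -2.1791603 ,  0.07364295]), 'tvec': array([0.19509729, 0.52613168, 1.31061711])}
```

View pics/scene0.png

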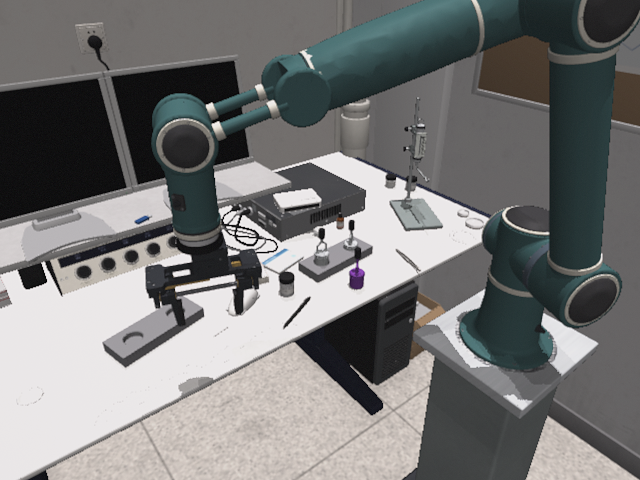

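View pics/top0.png

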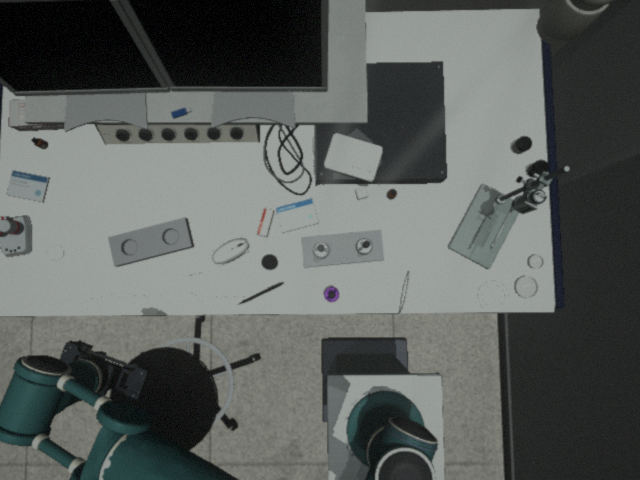

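The scene view shows two racks. One is at top (342,249) / scene (337,258) and holds two pots; the other, at top (150,242), is empty. The rack with the pots is nearest the base (top ≈ (390,430)). A purple decoy pot stands at top (331,294) and scene (357,270). The scale is at top (500,215). I'll enlarge the rack and the scale next.

```bash
cat > h.py <<'E'
import numpy as np,cv2
from plant import manip,snapshot
def cam(n):
    s=snapshot(n); s["R"]=cv2.Rodrigues(s["rvec"])[0]; s["C"]=-s["R"].T@s["tvec"]; return s
def ray(s,u,v):
    d=s["R"].T@np.array([(u-s["cx"])/s["fx"],(v-s["cy"])/s["fy"],1.]); return d/np.linalg.norm(d)
def plane(s,u,v,z):
    d=ray(s,u,v); return s["C"]+d*(z-s["C"][2])/d[2]
def proj(s,p):
    c=s["R"]@np.asarray(p,float)+s["tvec"]; return np.array([s["cx"]+s["fx"]*c[0]/c[2],s["cy"]+s["fy"]*c[1]/c[2]])
def tri(s1,p1,s2,p2):
    d1,d2=ray(s1,*p1),ray(s2,*p2); A=np.stack([d1,-d2],1)
    t=np.linalg.lstsq(A,s2["C"]-s1["C"],rcond=None)[0]
    a,b=s1["C"]+d1*t[0],s2["C"]+d2*t[1]; return (a+b)/2,np.linalg.norm(a-b)
def crop(s,u0,v0,u1,v1,k,name):
    im=s["img"][v0:v1,u0:u1,::-1]; cv2.imwrite(name,cv2.resize(im,None,fx=k,fy=k,interpolation=cv2.INTER_CUBIC))
E
python3 - <<'E'
from h import *
a=cam("scene");b=cam("top")
crop(a,290,205,390,305,6,"pics/a1.png"); crop(b,290,220,400,310,7,"pics/b1.png")
crop(a,370,90,470,240,4,"pics/a2.png"); crop(b,440,140,580,280,4,"pics/b2.png")
E
```

```text
(no output)
```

View pics/a1.png

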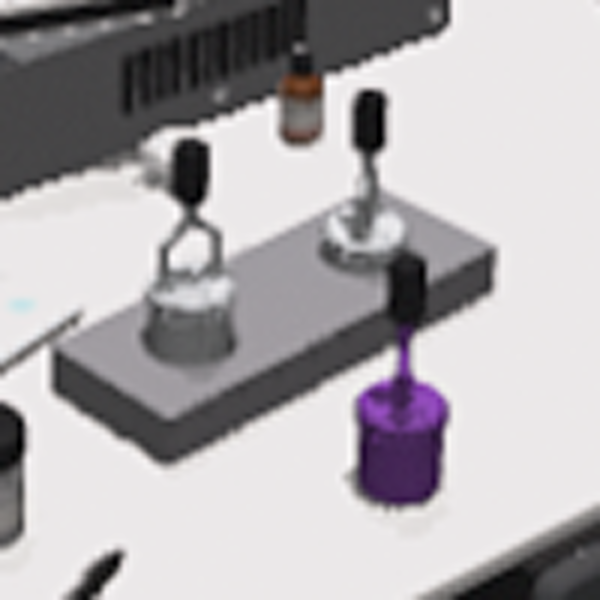

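View pics/b1.png

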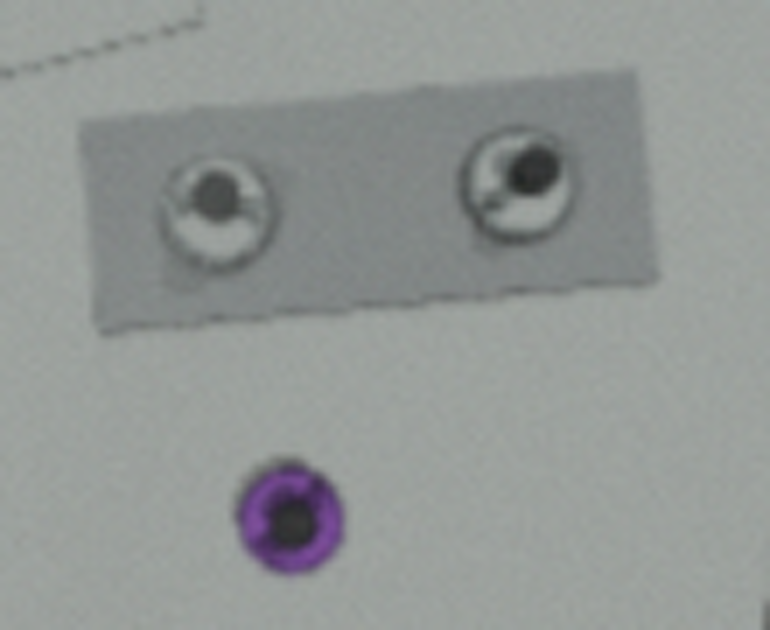

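View pics/a2.png

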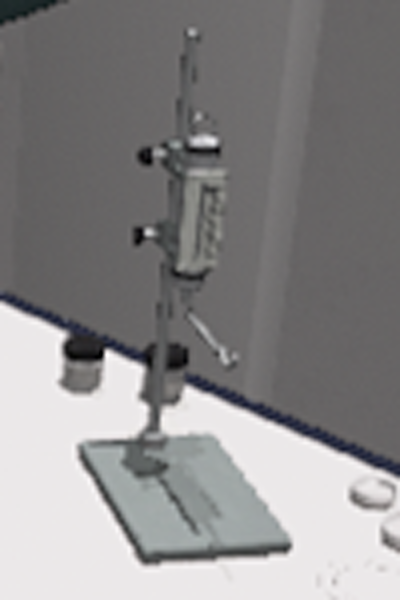

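View pics/b2.png

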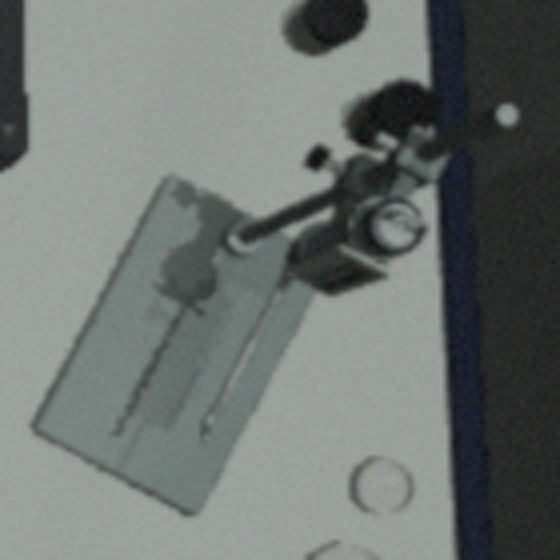

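The scene crop shows the left pot (knob ≈ scene (321.5,233.5), top (320.5,247.5)) with a taller body above the rack. The right pot (knob ≈ scene (351.5,225)) shows only its lid, so it is the short one. The left pot is therefore the tall steel one. The purple one at (357,270) stands free on the desk and isn't meant. In the scale crops the hook's free end is at scene ≈ (428,180) and top ≈ (491,248). Now measuring.

Run:
```python
from h import *
np.set_printoptions(precision=4,suppress=True)
a=cam("scene");b=cam("top")
print("C",a["C"],b["C"])
def blob(s,u0,v0,u1,v1,th):
    g=s["img"].max(2)[v0:v1,u0:u1]; m=(g<th).astype(np.uint8)
    n,l,st,c=cv2.connectedComponentsWithStats(m)
    for i in range(1,n):
        if st[i,4]>8: print("  ",st[i]+[u0,v0,0,0,0],c[i]+[u0,v0])
for nm,s,bx in(("A tall",a,(312,222,332,242)),("A short",a,(345,216,358,232)),("B tall",b,(312,240,330,256)),("B short",b,(357,236,374,256))):
    print(nm); blob(s,*bx,70 if nm[0]=="A" else 90)
# rack outline in top
hsv=cv2.cvtColor(b["img"],cv2.COLOR_RGB2HSV)
v=b["img"].mean(2)
m=((v>105)&(v<145)).astype(np.uint8); m[:,:295]=0;m[:,390:]=0;m[:225]=0;m[275:]=0
cs,_=cv2.findContours(m,cv2.RETR_EXTERNAL,cv2.CHAIN_APPROX_NONE);c=max(cs,key=cv2.contourArea);print(cv2.minAreaRect(c))
bx=cv2.boxPoints(cv2.minAreaRect(c));P=np.array([plane(b,*p,.028) for p in bx]);print(bx,P, "sides",np.linalg.norm(P-np.roll(P,1,0),axis=1), "ctr",P.mean(0))
for i in range(4):
    d=P[i]-P[i-1];print("edge ang",np.arctan2(d[1],d[0]))
# plate corners
pc=np.array([[168,175],[35,428],[193,515]])/4+[440,140]-.375
Q=np.array([plane(b,*p,.014) for p in pc]);print("plate",Q,np.linalg.norm(Q[0]-Q[1]),np.linalg.norm(Q[2]-Q[1]))
```

```text
C [-0.4378  0.9008  0.8071] [0.411  0.1633 1.3554]
A tall
   [312 222   5   3   9] [313.4444 222.5556]
   [312 222  19   7  30] [320.8333 224.3333]
   [319 228   6  12  55] [321.3273 233.1818]
A short
   [349 220   5  11  46] [351.0435 224.6957]
B tall
   [318 245   6   6  29] [320.4483 247.6897]
B short
   [362 241   8   7  44] [365.6364 244.0682]
((342.08447265625, 248.5957794189453), (31.783409118652344, 80.90493774414062), 84.61068725585938)
[[300.3182 236.5737]
 [380.8655 228.9749]
 [383.8507 260.6178]
 [303.3034 268.2166]] [[ 0.5347  0.2297  0.028 ]
 [ 0.5533  0.0038  0.028 ]
 [ 0.4646 -0.0025  0.028 ]
 [ 0.4459  0.2221  0.028 ]] sides [0.0891 0.2267 0.0889 0.2254] ctr [0.4996 0.1133 0.028 ]
edge ang 0.08597702092348243
edge ang -1.4886567826278676
edge ang -3.0707663426473855
edge ang 1.653744357276975
plate [[ 0.6815 -0.2865  0.014 ]
 [ 0.5025 -0.1862  0.014 ]
 [ 0.4402 -0.294   0.014 ]] 0.20519934076743726 0.1244564745475053
```

Run:
```python
from h import *
a=cam("scene");b=cam("top")
crop(a,405,155,445,195,15,"pics/a3.png"); crop(b,480,195,530,255,10,"pics/b3.png")
crop(a,305,220,345,270,12,"pics/a4.png")
np.set_printoptions(precision=4,suppress=True)
print(tri(a,(321.3,233.2),b,(320.45,247.7)),tri(a,(351.,224.9),b,(365.8,244)))
for z in(.121,.128,.136): print(plane(b,320.45,247.7,z))
# plate mask
im=b["img"].astype(int); 
g=im[...,1]-im[...,0]
m=((g>8)&(im[...,1]>85)).astype(np.uint8); m[:,:440]=0; m[:175]=0;m[275:]=0;m[:,530:]=0
cv2.imwrite("pics/m.png",cv2.resize(m[170:280,435:535]*255,None,fx=5,fy=5))
cs,_=cv2.findContours(m,cv2.RETR_EXTERNAL,cv2.CHAIN_APPROX_NONE);c=max(cs,key=cv2.contourArea);bx=cv2.boxPoints(cv2.minAreaRect(c))
P=np.array([plane(b,*p,.014) for p in bx]);print(bx,P,np.linalg.norm(P-np.roll(P,1,0),axis=1))
for i in range(4):
    d=P[i]-P[i-1];print("edge ang",np.arctan2(d[1],d[0]))
```

```text
(array([0.4964, 0.1729, 0.1189]), np.float64(4.3713971687775265e-05)) (array([0.5064, 0.0534, 0.1001]), np.float64(0.000892404608050515))
[0.4963 0.1729 0.121 ]
[0.4958 0.1728 0.128 ]
[0.4953 0.1727 0.136 ]
[[447.563  247.0159]
 [481.6958 183.3013]
 [522.8217 205.333 ]
 [488.6888 269.0476]] [[ 0.5014 -0.1839  0.014 ]
 [ 0.6817 -0.2867  0.014 ]
 [ 0.6169 -0.3995  0.014 ]
 [ 0.4383 -0.2961  0.014 ]] [0.1288 0.2076 0.1301 0.2064]
edge ang 1.0586821712082441
edge ang -0.5180857562367234
edge ang -2.0922113464867698
edge ang 2.6170841121089885
```

View pics/a3.png

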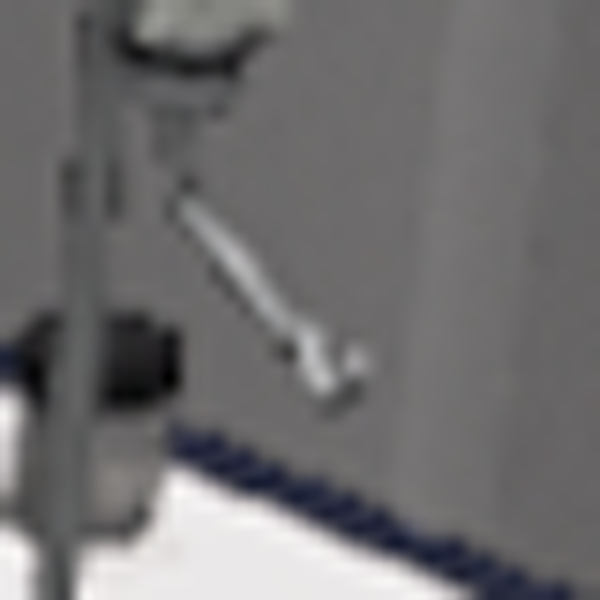

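View pics/b3.png

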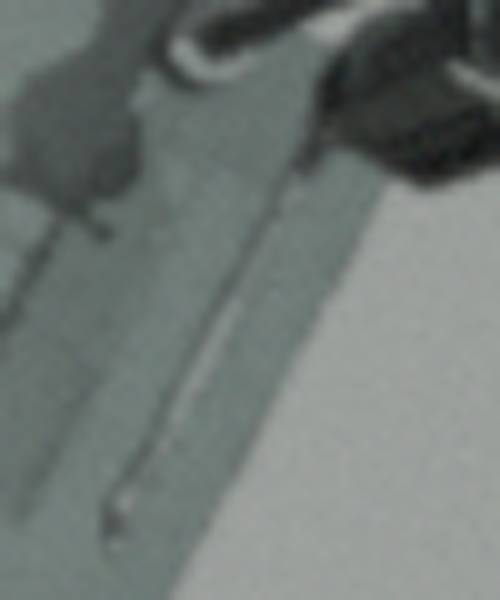

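View pics/a4.png

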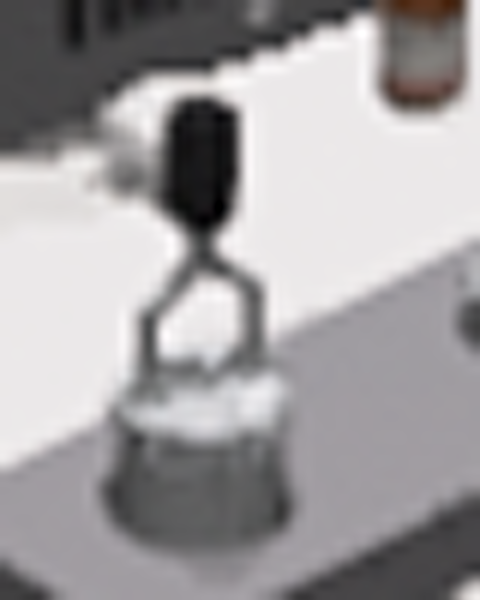

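View pics/m.png

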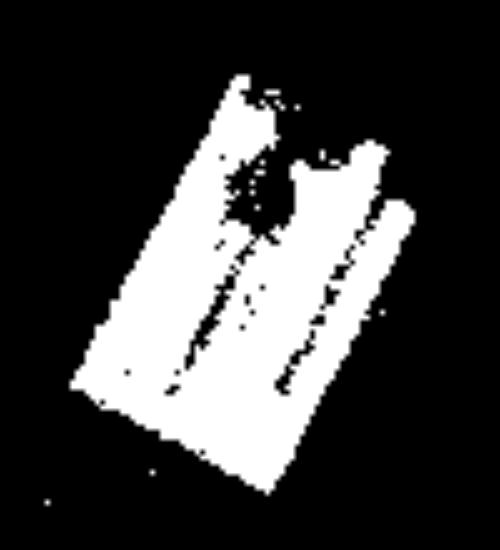

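Run:
```python
from h import *
np.set_printoptions(precision=4,suppress=True)
a=cam("scene");b=cam("top")
u=np.array([np.cos(-.519),np.sin(-.519),0]);o=np.array([.4959,-.2549,0])
for nm,p in(("tip",o-.013*u+[0,0,.177]),("saddle",o+[0,0,.165]),("back25",o+.025*u+[0,0,.169]),("back80",o+.08*u+[0,0,.169])): print(nm,p,proj(a,p),proj(b,p))
print(tri(a,(428.4,178.5),b,(490.85,248)))
for (x,y) in((113,535),(108,525),(120,495),(170,420),(205,365),(240,300),(290,195)):
    q=plane(b,480+x/10-.45,195+y/10-.45,.167);print("wire",q,"along",(q-o)@u,"lat",(q-o)@np.array([-u[1],u[0],0]))
for (x,y) in((358,360),(325,385),(312,350),(240,255),(180,190)):
    print("A",405+x/15-.5,155+y/15-.5)
# stirrup yaw: legs in scene at base on lid z=.014+.048..; legs bottom pix
l=plane(a,305+150/12-.5,220+385/12-.5,.062);r=plane(a,305+262/12-.5,220+350/12-.5,.062)
print("legs bottom",l,r,l-r,np.arctan2(*(l-r)[1::-1]))
l=plane(a,305+150/12-.5,220+322/12-.5,.080);r=plane(a,305+256/12-.5,220+290/12-.5,.080)
print("legs shoulder",l,r,l-r,np.arctan2(*(l-r)[1::-1]))
```

```text
tip [ 0.4846 -0.2485  0.177 ] [428.3994 177.9694] [491.1548 248.8499]
saddle [ 0.4959 -0.2549  0.165 ] [426.6549 179.7892] [491.8841 244.6205]
back25 [ 0.5176 -0.2673  0.169 ] [424.2776 175.5475] [497.0904 235.7401]
back80 [ 0.5654 -0.2946  0.169 ] [418.9821 169.0244] [507.2562 216.5563]
(array([ 0.4863, -0.2494,  0.1742]), np.float64(0.001794198753470074))
wire [ 0.4872 -0.2513  0.167 ] along -0.009317850968253681 lat -0.0011516690497696837
wire [ 0.4897 -0.2501  0.167 ] along -0.007701098650446163 lat 0.0010715425959132291
wire [ 0.4972 -0.2534  0.167 ] along 0.0003929590499466684 lat 0.0019141475153752429
wire [ 0.5158 -0.2666  0.167 ] along 0.023064158329316187 lat -0.00030073211059005866
wire [ 0.5294 -0.2759  0.167 ] along 0.03952318525502971 lat -0.0015675658677471306
wire [ 0.5456 -0.2853  0.167 ] along 0.058247100416782015 lat -0.0016889554413257067
wire [ 0.5719 -0.2989  0.167 ] along 0.08779056099992667 lat -0.00046664472449921306
A 428.3666666666667 178.5
A 426.1666666666667 180.16666666666666
A 425.3 177.83333333333334
A 420.5 171.5
A 416.5 167.16666666666666
legs bottom [0.4992 0.1861 0.062 ] [0.4953 0.1555 0.062 ] [0.004  0.0306 0.    ] 1.4412506674627639
legs shoulder [0.4986 0.1866 0.08  ] [0.4946 0.1579 0.08  ] [0.0039 0.0286 0.    ] 1.4338242885484649
```

Run:
```python
from h import *
np.set_printoptions(precision=4,suppress=True)
a=cam("scene");b=cam("top")
crop(b,306,234,336,264,20,"pics/b5.png")
k=np.array([.4964,.1729,0])
for th in(1.35,1.44,1.55,1.69,1.8):
    y=np.array([np.cos(th),np.sin(th),0])
    pts=[k+s*.014*y+[0,0,z] for z in(.062,.08) for s in(1,-1)]
    print(th,[((proj(a,p)-[305,220]+.5)*12).round(0) for p in pts],[((proj(b,p)-[306,234]+.5)*20).round(0) for p in pts])
```

```text
1.35 [array([148., 385.]), array([255., 358.]), array([148., 320.]), array([255., 294.])] [array([202., 292.]), array([403., 334.]), array([199., 283.]), array([403., 326.])]
1.44 [array([151., 388.]), array([252., 356.]), array([150., 323.]), array([253., 292.])] [array([200., 301.]), array([404., 325.]), array([198., 292.]), array([405., 317.])]
1.55 [array([154., 391.]), array([249., 353.]), array([154., 326.]), array([249., 289.])] [array([200., 312.]), array([405., 314.]), array([197., 303.]), array([405., 305.])]
1.69 [array([159., 394.]), array([243., 350.]), array([159., 329.]), array([244., 285.])] [array([201., 326.]), array([404., 300.]), array([198., 318.]), array([405., 291.])]
1.8 [array([164., 396.]), array([238., 348.]), array([164., 331.]), array([239., 283.])] [array([203., 337.]), array([402., 289.]), array([200., 329.]), array([402., 279.])]
```

View pics/b5.png

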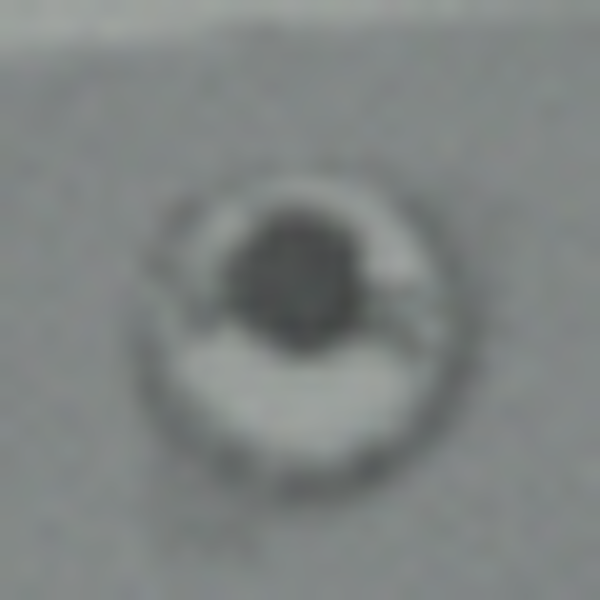

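```bash
cat >> h.py <<'E'
from scipy.spatial.transform import Rotation as Ro
def goto(pos,yaw):
    s=manip.sense(); R=Ro.from_euler("xyz",s["orientation"]); T=Ro.from_euler("xyz",[np.pi,0,yaw])
    d=R.inv().apply(np.array(pos)-s["ee_pos"])*100; r=(R.inv()*T).as_rotvec()
    print("shift cm",d.round(2),"rot",r.round(3),"| now",s["ee_pos"].round(4),s["orientation"].round(3),"F",s["ft_force"].round(2),"w",round(s["width"],4),"t",round(s["clock"],2))
E
python3 -c "
from h import *
goto([.4964,.1729,.22],1.43)"
```

```text
shift cm [-34.57  40.97   1.87] rot [-0.    -0.    -0.201] | now [0.2263 0.636  0.2387] [-3.142 -0.     1.229] F [ 0.92 -0.21 -0.03] w 0.0886 t 0.6
```

>>> step_arm --pt "-3.5 4.1 0.2 0 0 -0.02 8" --pt "-7 8.2 0.4 0 0 -0.04 8" --pt "-10.5 12.3 0.6 0 0 -0.06 8" --pt "-14 16.4 0.8 0 0 -0.08 8" --pt "-17.5 20.5 1 0 0 -0.1 8" --pt "-21 24.6 1.2 0 0 -0.12 8" --pt "-24.5 28.7 1.4 0 0 -0.14 8" --pt "-28 32.8 1.6 0 0 -0.16 8" --pt "-31 36.5 1.7 0 0 -0.18 8" --pt "-33.5 39.5 1.8 0 0 -0.2 8" --pt "-34.57 40.97 1.87 0 0 -0.2 8" --pt "-34.57 40.97 1.87 0 0 -0.2 8" --pt "-34.57 40.97 1.87 0 0 -0.2 8" --pt "-34.57 40.97 1.87 0 0 -0.2 8" --pt "-34.57 40.97 1.87 0 0 -0.2 8"

```text
clock: 2.1
ee_pos: [0.4958, 0.1741, 0.2201]
orientation: [-3.141, -0.0, 1.431]
ft_force: [-0.5, 0.3, -0.4]
width: 0.0798
```

```bash
python3 -c "
from h import *
goto([.4964,.1729,.105],1.43)
a=cam('scene');b=cam('top')
crop(a,270,140,390,290,4,'pics/a6.png');crop(b,270,180,390,290,5,'pics/b6.png')"
```

```text
shift cm [-0.12  0.08 11.51] rot [-0.    -0.     0.001] | now [0.4958 0.1741 0.2201] [-3.141 -0.     1.431] F [-0.52  0.27 -0.36] w 0.0798 t 2.1
```

View pics/a6.png

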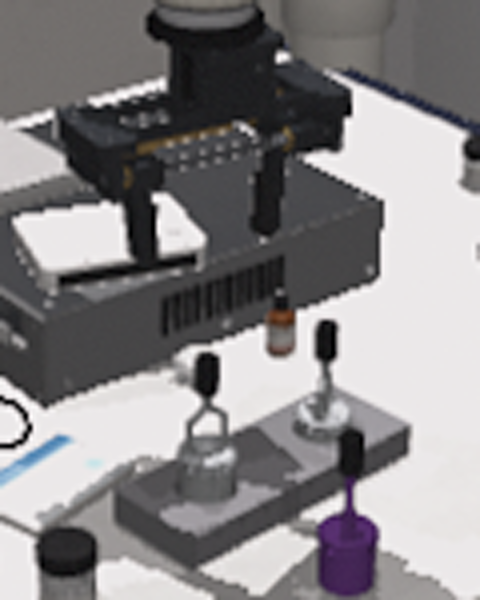

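The fingertips in the crop at (145,250) and (265,225) straddle the knob, which is at (207,375) below them. The rack and bystanders are undisturbed. Descending.

>>> step_arm --pt "-0.1 0.08 3 0 0 0 6" --pt "-0.12 0.08 6 0 0 0 6" --pt "-0.12 0.08 8.5 0 0 0 6" --pt "-0.12 0.08 10.5 0 0 0 6" --pt "-0.12 0.08 11.4 0 0 0 6" --pt "-0.12 0.08 11.6 0 0 0 6" --pt "-0.12 0.08 11.6 0 0 0 6" --pt "-0.12 0.08 11.6 0 0 0 4" --pt "-0.12 0.08 11.6 0 0 0 3"

```text
clock: 3.1
ee_pos: [0.4974, 0.1732, 0.1054]
orientation: [3.139, -0.001, 1.431]
ft_force: [0.8, -0.7, 0.0]
width: 0.0461
```

```bash
python3 -c "
from h import *
goto([.4964,.1729,.104],1.43)
a=cam('scene')
crop(a,280,180,370,280,6,'pics/a7.png')"
```

```text
shift cm [-0.04 -0.1   0.14] rot [ 0.002 -0.001  0.001] | now [0.4974 0.1732 0.1054] [ 3.139e+00 -1.000e-03  1.431e+00] F [ 0.8  -0.73  0.01] w 0.0461 t 3.1
```

View pics/a7.png

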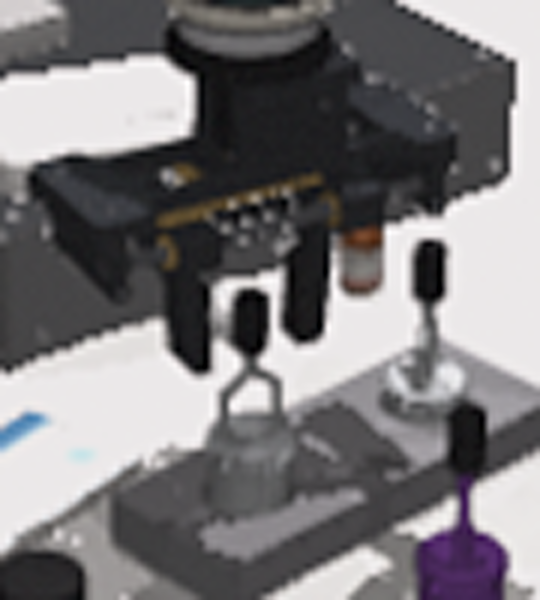

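The knob in the crop at (250,322) lies centred between the fingers at (190,320) and (305,290). Closing.

>>> step_arm --pt "0 -0.05 0.1 0 0 0 2.4" --pt "0 -0.05 0.1 0 0 0 1.8" --pt "0 -0.05 0.1 0 0 0 1" --pt "0 -0.05 0.1 0 0 0 0.8" --pt "0 -0.05 0.1 0 0 0 0.8" --pt "0 -0.05 0.1 0 0 0 0.8" --pt "0 -0.05 0.1 0 0 0 0.8"

```text
clock: 3.85
ee_pos: [0.497, 0.173, 0.1045]
orientation: [3.139, -0.001, 1.431]
ft_force: [0.2, -2.0, 2.5]
width: 0.0171
```

```bash
python3 -c "
from h import *
goto([.4964,.1729,.254],1.43)"
```

```text
shift cm [-1.000e-02 -2.000e-02 -1.495e+01] rot [ 0.002 -0.001  0.001] | now [0.497  0.173  0.1045] [ 3.139e+00 -1.000e-03  1.431e+00] F [ 0.2  -1.97  2.53] w 0.0171 t 3.85
```

>>> step_arm --pt "0 0 -0.5 0 0 0 0.8" --pt "0 0 -1.2 0 0 0 0.8" --pt "0 0 -2.2 0 0 0 0.8" --pt "0 0 -4 0 0 0 0.8" --pt "0 0 -6 0 0 0 0.8" --pt "0 0 -8 0 0 0 0.8" --pt "0 0 -10 0 0 0 0.8" --pt "0 0 -12 0 0 0 0.8" --pt "0 0 -13.5 0 0 0 0.8" --pt "0 0 -14.5 0 0 0 0.8" --pt "0 0 -15 0 0 0 0.8" --pt "0 0 -15 0 0 0 0.8" --pt "0 0 -15 0 0 0 0.8"

```text
clock: 5.15
ee_pos: [0.4961, 0.1728, 0.2535]
orientation: [3.141, -0.0, 1.431]
ft_force: [-1.1, -0.1, -6.1]
width: 0.0169
```

```bash
python3 -c "
from h import *
u=np.array([np.cos(-.519),np.sin(-.519)]);o=np.array([.4960,-.2548])
p=o-.055*u
print(p)
goto([*p,.254],1.052)
a=cam('scene')
crop(a,280,120,380,250,5,'pics/a8.png')"
```

```text
[ 0.44824264 -0.22751934]
shift cm [-40.31   0.84  -0.07] rot [ 0.001 -0.     0.379] | now [0.4961 0.1728 0.2535] [ 3.141 -0.     1.431] F [-1.09 -0.08 -6.09] w 0.0169 t 5.15
```

View pics/a8.png

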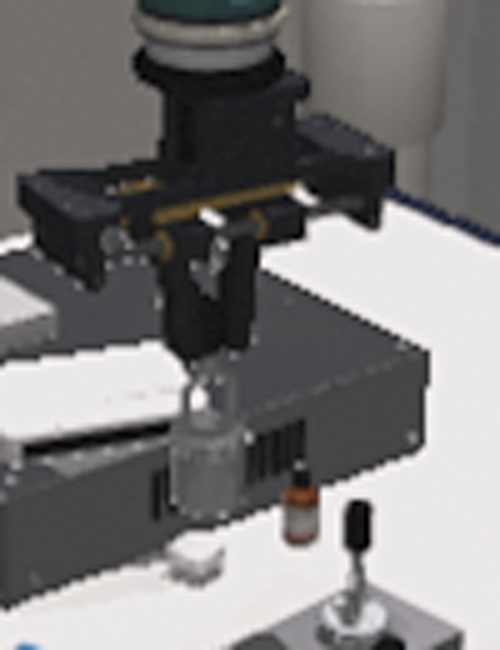

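The pot in the crop at (205,440) hangs straight in the gripper, and the short pot is still in the rack. The force reads about 6 N. Next I go to the front of the hook.

>>> step_arm --pt "-1.5 0.05 0 0 0 0.01 0.8" --pt "-4 0.1 0 0 0 0.04 0.8" --pt "-7.5 0.2 0 0 0 0.08 0.8" --pt "-11 0.3 0 0 0 0.12 0.8" --pt "-14.5 0.4 0 0 0 0.16 0.8" --pt "-18 0.5 0 0 0 0.2 0.8" --pt "-21.5 0.6 0 0 0 0.23 0.8" --pt "-25 0.6 0 0 0 0.26 0.8" --pt "-28.5 0.7 0 0 0 0.29 0.8" --pt "-32 0.7 0 0 0 0.32 0.8" --pt "-35 0.8 0 0 0 0.35 0.8" --pt "-37.5 0.8 0 0 0 0.37 0.8" --pt "-39.3 0.84 0 0 0 0.38 0.8" --pt "-40.1 0.84 0 0 0 0.38 0.8" --pt "-40.3 0.84 0 0 0 0.38 0.8" --pt "-40.3 0.84 0 0 0 0.38 0.8" --pt "-40.3 0.84 0 0 0 0.38 0.8"

```text
clock: 6.9
ee_pos: [0.448, -0.2267, 0.253]
orientation: [-3.141, -0.001, 1.052]
ft_force: [0.1, 1.1, -6.7]
width: 0.0166
```

```bash
python3 -c "
from h import *
u=np.array([np.cos(-.519),np.sin(-.519)]);o=np.array([.4960,-.2548])
p=o-.055*u
goto([*p,.195],1.052)
a=cam('scene');b=cam('top')
crop(a,370,90,490,230,5,'pics/a9.png');crop(b,430,180,550,300,5,'pics/b9.png')"
```

```text
shift cm [-0.06  0.07  5.8 ] rot [-0.001 -0.001 -0.   ] | now [ 0.448  -0.2267  0.253 ] [-3.141e+00 -1.000e-03  1.052e+00] F [ 0.14  1.11 -6.68] w 0.0166 t 6.9
```

View pics/a9.png

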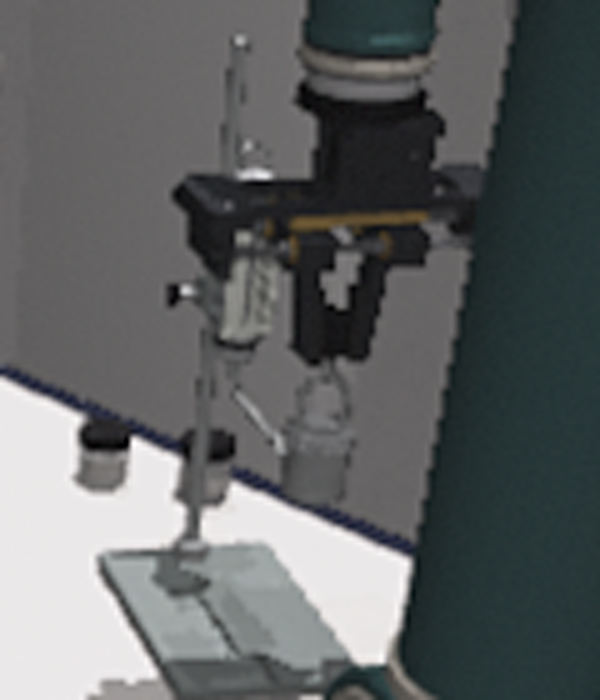

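View pics/b9.png

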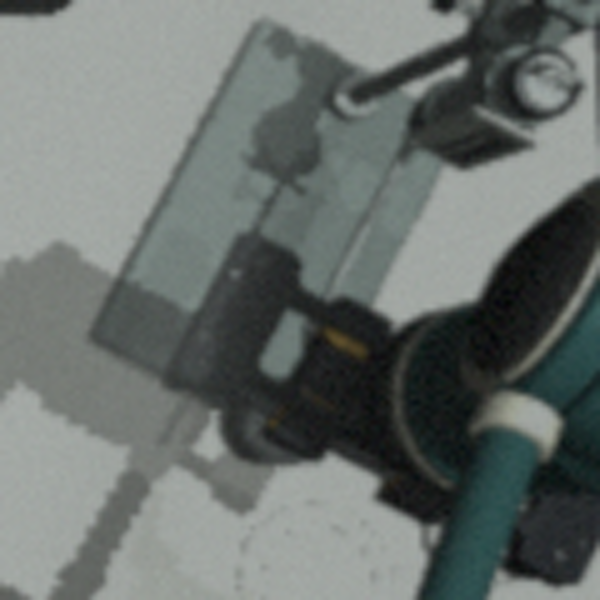

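>>> step_arm --pt "-0.05 0.07 1 0 0 0 0.8" --pt "-0.05 0.07 2.5 0 0 0 0.8" --pt "-0.05 0.07 4 0 0 0 0.8" --pt "-0.05 0.07 5.2 0 0 0 0.8" --pt "-0.05 0.07 5.7 0 0 0 0.8" --pt "-0.05 0.07 5.7 0 0 0 0.8" --pt "-0.05 0.07 5.7 0 0 0 0.8" --pt "-0.05 0.07 5.7 0 0 0 0.8"

```text
clock: 7.8
ee_pos: [0.4492, -0.2278, 0.197]
orientation: [3.14, -0.0, 1.052]
ft_force: [-0.1, -0.2, -5.9]
width: 0.0172
```

```bash
python3 -c "
from h import *
np.set_printoptions(precision=1,suppress=True)
u=np.array([np.cos(-.519),np.sin(-.519)]);o=np.array([.4960,-.2548])
goto([*(o-.055*u),.196],1.052)
a=cam('scene')
crop(a,405,150,455,200,12,'pics/a10.png')
s=manip.sense();t=s['ee_pos'];g=np.array([t[0],t[1],t[2]-.0139])
q=lambda p:(proj(a,p)-[405,150]+.5)*12
print('eye',q(g))
for th in(.9,1.05,1.2):
    y=np.array([np.cos(th),np.sin(th),0]);print(th,[q(g+sg*.014*y-[0,0,z]) for z in(.0106,.0286) for sg in(1,-1)])
U=np.array([*u,0]);O=np.array([*o,0])
print('tip',q(O-.013*U+[0,0,.177]),'saddle',q(O+[0,0,.165]))
"
```

```text
shift cm [-0.  -0.1  0.1] rot [ 0. -0.  0.] | now [ 0.4 -0.2  0.2] [ 3.1 -0.   1.1] F [-0.1 -0.2 -5.9] w 0.0172 t 7.8
eye [340.6 383.4]
0.9 [array([281.7, 420.7]), array([390.1, 421.2]), array([274.2, 483.9]), array([381.9, 484.4])]
1.05 [array([283.8, 424.1]), array([387.9, 417.8]), array([276.2, 487.3]), array([379.8, 481. ])]
1.2 [array([287. , 427.4]), array([384.6, 414.5]), array([279.4, 490.7]), array([376.4, 477.6])]
tip [286.2 341.6] saddle [265.3 363.4]
```

View pics/a10.png

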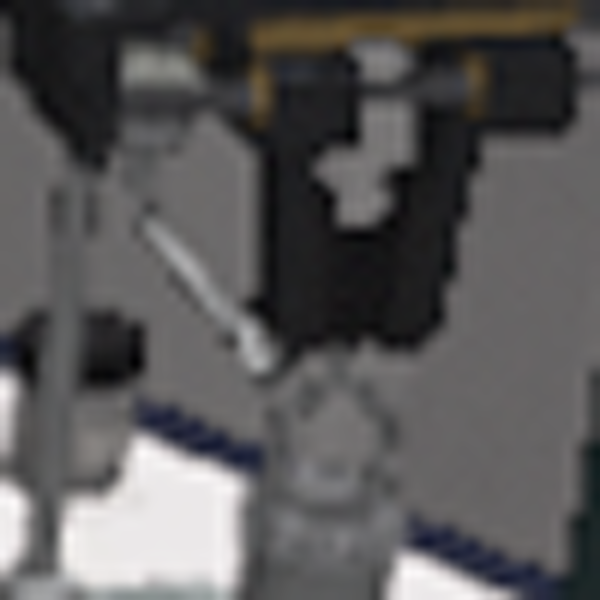

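The stirrup legs in the crop at about (278,450) and (385,450) match the predicted (284,424) and (388,418) for a window facing along the wire, and the eye is at about (338,380). The hook end at (262,355) is behind it. Now I slide the pot in along tool y.

>>> step_arm --pt "0 0.5 0.1 0 0 0 0.8" --pt "0 1.2 0.1 0 0 0 0.8" --pt "0 1.9 0.1 0 0 0 0.8" --pt "0 2.6 0.1 0 0 0 0.8" --pt "0 3.1 0.1 0 0 0 0.8" --pt "0 3.5 0.1 0 0 0 0.8" --pt "0 3.7 0.1 0 0 0 0.8" --pt "0 3.7 0.1 0 0 0 0.8" --pt "0 3.7 0.1 0 0 0 0.8"

```text
clock: 8.75
ee_pos: [0.4811, -0.2461, 0.196]
orientation: [3.14, -0.0, 1.052]
ft_force: [-0.2, -0.3, -6.2]
width: 0.0168
```

```bash
python3 -c "
from h import *
np.set_printoptions(precision=4,suppress=True)
u=np.array([np.cos(-.519),np.sin(-.519)]);o=np.array([.4960,-.2548])
goto([*o,.196],1.052)
a=cam('scene');b=cam('top')
crop(a,400,150,450,200,12,'pics/a11.png');crop(b,460,200,530,280,8,'pics/b11.png')
"
```

```text
shift cm [-0.02  1.73  0.  ] rot [ 0.001 -0.     0.   ] | now [ 0.4811 -0.2461  0.196 ] [ 3.14  -0.     1.052] F [-0.17 -0.3  -6.18] w 0.0168 t 8.75
```

View pics/a11.png

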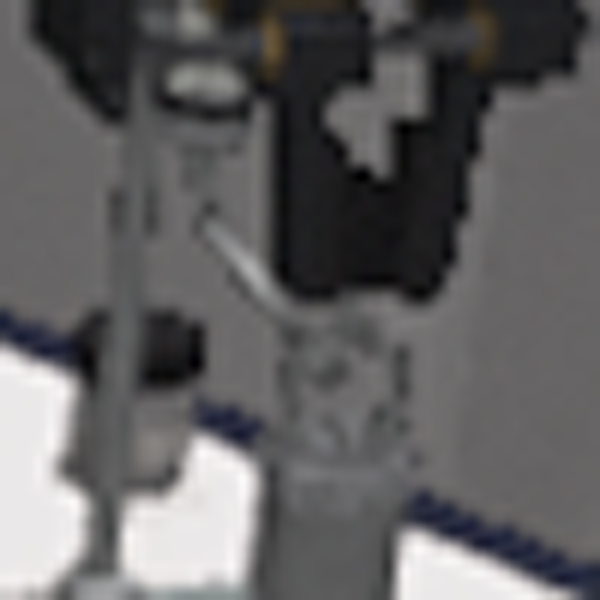

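View pics/b11.png

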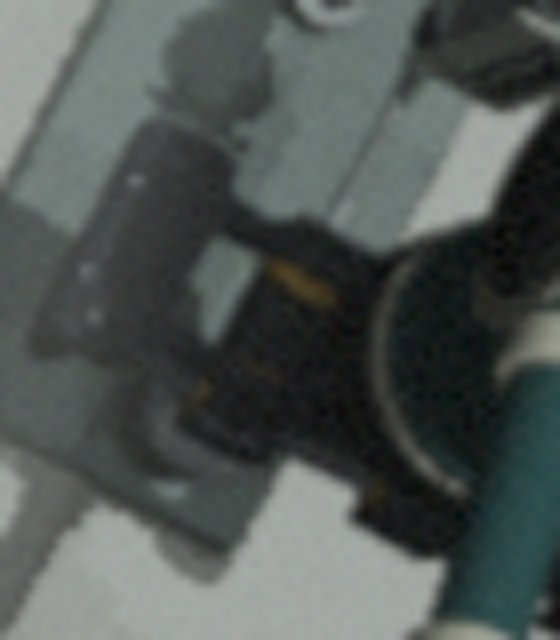

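In the crop the hook wire enters the window between the legs at (290,370) and (405,370), with the bend at about (335,372). The contact force hasn't changed. Continuing in to the saddle.

>>> step_arm --pt "0 0.3 0 0 0 0 0.8" --pt "0 0.6 0 0 0 0 0.8" --pt "0 0.9 0 0 0 0 0.8" --pt "0 1.2 0 0 0 0 0.8" --pt "0 1.5 0 0 0 0 0.8" --pt "0 1.7 0 0 0 0 0.8" --pt "0 1.7 0 0 0 0 0.8" --pt "0 1.7 0 0 0 0 0.8"

```text
clock: 9.65
ee_pos: [0.4958, -0.2544, 0.196]
orientation: [3.141, -0.0, 1.052]
ft_force: [-0.5, -0.7, -6.2]
width: 0.0169
```

```bash
python3 -c "
from h import *
np.set_printoptions(precision=4,suppress=True)
u=np.array([np.cos(-.519),np.sin(-.519)]);o=np.array([.4960,-.2548])
goto([*o,.179],1.052)
a=cam('scene')
crop(a,400,150,450,200,12,'pics/a12.png')
"
```

```text
shift cm [-0.02  0.04  1.7 ] rot [ 0.001 -0.     0.   ] | now [ 0.4958 -0.2544  0.196 ] [ 3.141 -0.     1.052] F [-0.46 -0.7  -6.2 ] w 0.0169 t 9.65
```

View pics/a12.png

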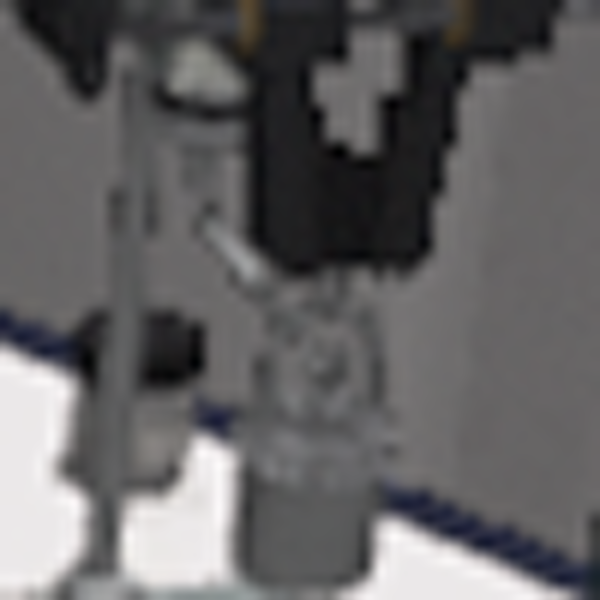

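The window is now around the wire, with the hook end at (325,365) in the centre of the window. Lowering slowly until contact.

>>> step_arm --pt "0 0.02 0.2 0 0 0 0.8" --pt "0 0.02 0.4 0 0 0 0.8" --pt "0 0.02 0.6 0 0 0 0.8" --pt "0 0.02 0.8 0 0 0 0.8" --pt "0 0.02 1.0 0 0 0 0.8" --pt "0 0.02 1.15 0 0 0 0.8" --pt "0 0.02 1.3 0 0 0 0.8" --pt "0 0.02 1.4 0 0 0 0.8" --pt "0 0.02 1.5 0 0 0 0.8" --pt "0 0.02 1.6 0 0 0 0.8" --pt "0 0.02 1.7 0 0 0 0.8" --pt "0 0.02 1.8 0 0 0 0.8" --pt "0 0.02 1.9 0 0 0 0.8" --pt "0 0.02 2.0 0 0 0 0.8" --pt "0 0.02 2.1 0 0 0 0.8" --pt "0 0.02 2.2 0 0 0 0.8" --pt "0 0.02 2.3 0 0 0 0.8" --pt "0 0.02 2.4 0 0 0 0.8" --pt "0 0.02 2.4 0 0 0 0.8"

```text
clock: 11.6
ee_pos: [0.496, -0.2546, 0.172]
orientation: [3.14, -0.0, 1.052]
ft_force: [1.4, -0.6, -4.5]
width: 0.017
```

```bash
python3 -c "
from h import *
np.set_printoptions(precision=4,suppress=True)
u=np.array([np.cos(-.519),np.sin(-.519)]);o=np.array([.4960,-.2548])
goto([*o,.179],1.052)
a=cam('scene')
crop(a,400,150,450,200,12,'pics/a13.png')
"
```

```text
shift cm [-0.02  0.01 -0.7 ] rot [ 0.001 -0.     0.   ] | now [ 0.496  -0.2546  0.172 ] [ 3.14  -0.     1.052] F [ 1.35 -0.59 -4.49] w 0.017 t 11.6
```

View pics/a13.png

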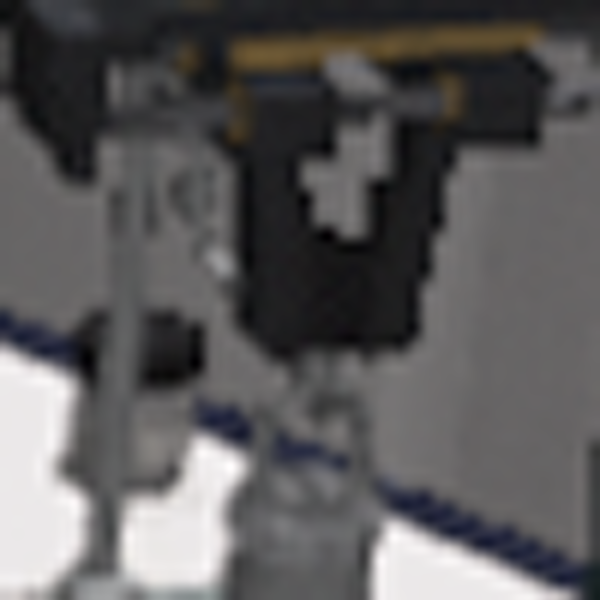

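The hook is taking load: the force went from −6.2 to about −4.5 N. The stirrup top at (325,370) sits on the wire and the hook end is at (322,405). I continue lowering slowly.

>>> step_arm --pt "0 0 0.15 0 0 0 0.8" --pt "0 0 0.3 0 0 0 0.8" --pt "0 0 0.45 0 0 0 0.8" --pt "0 0 0.6 0 0 0 0.8" --pt "0 0 0.75 0 0 0 0.8" --pt "0 0 0.9 0 0 0 0.8" --pt "0 0 1.05 0 0 0 0.8" --pt "0 0 1.2 0 0 0 0.8" --pt "0 0 1.2 0 0 0 0.8" --pt "0 0 1.2 0 0 0 0.8" --pt "0 0 1.2 0 0 0 0.8"

```text
clock: 12.75
ee_pos: [0.4961, -0.2547, 0.1602]
orientation: [3.14, -0.0, 1.052]
ft_force: [-0.3, -1.2, -3.0]
width: 0.0167
```

```bash
python3 -c "
from h import *
np.set_printoptions(precision=4,suppress=True)
u=np.array([np.cos(-.519),np.sin(-.519)]);o=np.array([.4960,-.2548])
for i in range(4):
    a=cam('scene'); goto([*o,.179],1.052)
crop(a,400,150,450,200,12,'pics/a14.png')
"
```

```text
shift cm [-0.01 -0.   -1.88] rot [ 0.002 -0.     0.   ] | now [ 0.4961 -0.2547  0.1602] [ 3.14  -0.     1.052] F [ 0.97 -0.6  -2.58] w 0.0173 t 12.8
shift cm [-0.02 -0.   -1.88] rot [ 0.002 -0.     0.   ] | now [ 0.4961 -0.2547  0.1602] [ 3.14  -0.     1.052] F [ 0.86 -1.3  -3.01] w 0.0169 t 12.85
shift cm [-0.02 -0.   -1.88] rot [ 0.002 -0.     0.   ] | now [ 0.4961 -0.2547  0.1602] [ 3.14  -0.     1.052] F [-0.02 -0.05 -2.49] w 0.0166 t 12.9
shift cm [-0.02  0.   -1.89] rot [ 0.002 -0.     0.   ] | now [ 0.4961 -0.2546  0.1601] [ 3.14  -0.     1.052] F [-0.45 -1.58 -3.72] w 0.0171 t 12.95
```

View pics/a14.png

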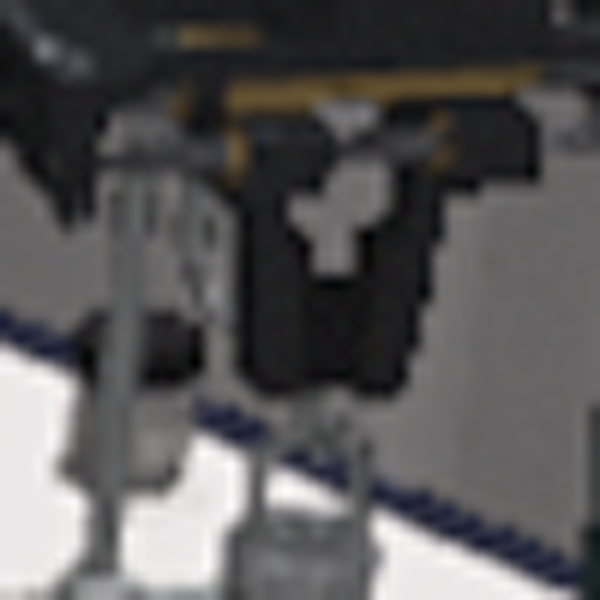

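>>> step_arm --pt "0 0 0.15 0 0 0 0.8" --pt "0 0 0.3 0 0 0 0.8" --pt "0 0 0.45 0 0 0 0.8" --pt "0 0 0.6 0 0 0 0.8" --pt "0 0 0.75 0 0 0 0.8" --pt "0 0 0.9 0 0 0 0.8" --pt "0 0 1.05 0 0 0 0.8" --pt "0 0 1.2 0 0 0 0.8" --pt "0 0 1.35 0 0 0 0.8" --pt "0 0 1.5 0 0 0 0.8" --pt "0 0 1.65 0 0 0 0.8" --pt "0 0 1.8 0 0 0 0.8" --pt "0 0 1.8 0 0 0 0.8" --pt "0 0 1.8 0 0 0 0.8" --pt "0 0 1.8 0 0 0 0.8"

```text
clock: 14.45
ee_pos: [0.4962, -0.2547, 0.1423]
orientation: [3.14, -0.0, 1.052]
ft_force: [-0.3, -0.7, 0.3]
width: 0.0166
```

```bash
python3 -c "
from h import *
np.set_printoptions(precision=4,suppress=True)
F=[]
for i in range(16):
    a=cam('scene'); F.append(manip.sense()['ft_force'])
F=np.array(F);print(F.mean(0),F.std(0))
goto([.496,-.2548,.1405],1.052)
crop(a,390,130,450,220,8,'pics/a15.png')
"
```

```text
[ 0.0338 -1.3927 -0.4636] [0.3612 0.4861 0.5275]
shift cm [-0.02 -0.01  0.17] rot [ 0.002 -0.     0.   ] | now [ 0.4962 -0.2547  0.1422] [ 3.14  -0.     1.052] F [ 0.29 -1.88  0.07] w 0.0171 t 15.25
```

View pics/a15.png

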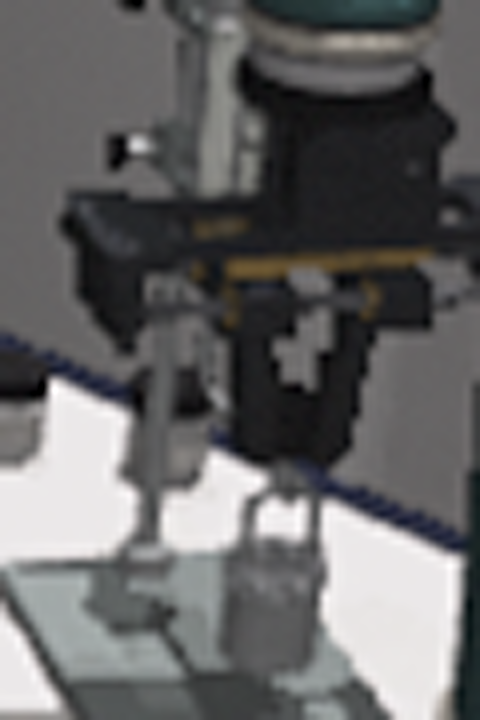

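>>> step_arm --pt "-0.05 0 0.1 0 0 0 0.8" --pt "-0.08 0 0.2 0 0 0 0.8" --pt "-0.08 0 0.2 0 0 0 0.8" --pt "-0.08 0 0.2 0 0 0 0.8" --pt "-0.08 0 0.2 0 0 0 0.8"

```text
clock: 15.75
ee_pos: [0.4959, -0.2553, 0.1402]
orientation: [3.14, -0.0, 1.052]
ft_force: [0.1, -0.0, -1.0]
width: 0.017
```

```bash
python3 -c "
from h import *
np.set_printoptions(precision=4,suppress=True)
F=[]
for i in range(20):
    a=cam('scene'); F.append(manip.sense()['ft_force'])
F=np.array(F);print(F.mean(0),F.std(0))
goto([.496,-.2548,.1405],1.052)
"
```

```text
[ 1.1492 -0.8045 -0.1586] [0.484  0.3493 0.5967]
shift cm [ 0.06 -0.02 -0.03] rot [ 0.002 -0.     0.   ] | now [ 0.4958 -0.2554  0.1402] [ 3.14  -0.     1.052] F [ 0.73 -0.96 -0.28] w 0.0168 t 16.75
```

The force is balanced to within noise (about −0.16 N). Opening gradually.

>>> step_arm --pt "0 0 0 0 0 0 1.6" --pt "0 0 0 0 0 0 1.8" --pt "0 0 0 0 0 0 2.0" --pt "0 0 0 0 0 0 2.4" --pt "0 0 0 0 0 0 3" --pt "0 0 0 0 0 0 3.6" --pt "0 0 0 0 0 0 4.2" --pt "0 0 0 0 0 0 4.2" --pt "0 0 0 0 0 0 4.2"

```text
clock: 17.65
ee_pos: [0.4958, -0.2554, 0.1402]
orientation: [3.14, -0.0, 1.052]
ft_force: [0.6, 0.5, 0.0]
width: 0.0421
```

```bash
python3 -c "
from h import *
np.set_printoptions(precision=4,suppress=True)
goto([.496,-.2548,.1405],1.052)
a=cam('scene')
crop(a,390,130,450,220,8,'pics/a16.png')
"
```

```text
shift cm [ 0.06 -0.01 -0.03] rot [ 0.002 -0.     0.   ] | now [ 0.4958 -0.2554  0.1402] [ 3.14  -0.     1.052] F [0.59 0.55 0.02] w 0.0421 t 17.65
```

View pics/a16.png

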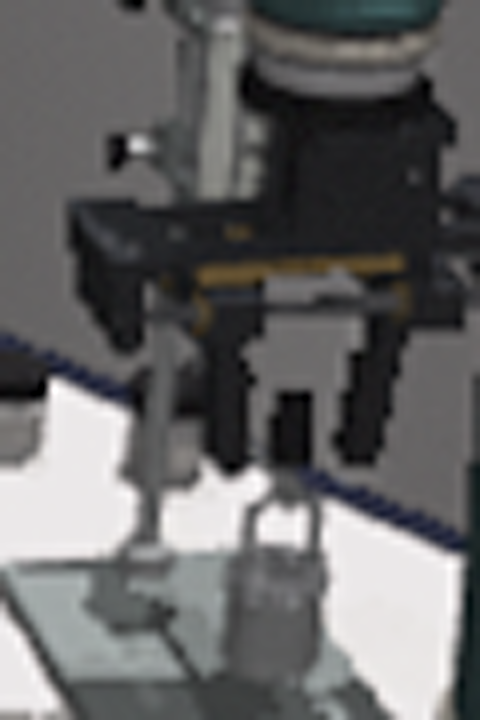

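The pot hangs on the hook by itself, upright, with the knob at (292,428) free between the open fingers at (230,420) and (365,410). Waiting for it to settle, holding still for 4 s.

>>> step_arm --pt "0 0 0 0 0 0 4.2" --pt "0 0 0 0 0 0 4.2" --pt "0 0 0 0 0 0 4.2" --pt "0 0 0 0 0 0 4.2" --pt "0 0 0 0 0 0 4.2" --pt "0 0 0 0 0 0 4.2" --pt "0 0 0 0 0 0 4.2" --pt "0 0 0 0 0 0 4.2" --pt "0 0 0 0 0 0 4.2" --pt "0 0 0 0 0 0 4.2" --pt "0 0 0 0 0 0 4.2" --pt "0 0 0 0 0 0 4.2" --pt "0 0 0 0 0 0 4.2" --pt "0 0 0 0 0 0 4.2" --pt "0 0 0 0 0 0 4.2" --pt "0 0 0 0 0 0 4.2" --pt "0 0 0 0 0 0 4.2" --pt "0 0 0 0 0 0 4.2" --pt "0 0 0 0 0 0 4.2" --pt "0 0 0 0 0 0 4.2"

```text
clock: 19.7
ee_pos: [0.4958, -0.2554, 0.1402]
orientation: [3.14, -0.0, 1.052]
ft_force: [0.5, 0.3, -0.7]
width: 0.0419
```

>>> step_arm --pt "0 0 0 0 0 0 4.2" --pt "0 0 0 0 0 0 4.2" --pt "0 0 0 0 0 0 4.2" --pt "0 0 0 0 0 0 4.2" --pt "0 0 0 0 0 0 4.2" --pt "0 0 0 0 0 0 4.2" --pt "0 0 0 0 0 0 4.2" --pt "0 0 0 0 0 0 4.2" --pt "0 0 0 0 0 0 4.2" --pt "0 0 0 0 0 0 4.2" --pt "0 0 0 0 0 0 4.2" --pt "0 0 0 0 0 0 4.2" --pt "0 0 0 0 0 0 4.2" --pt "0 0 0 0 0 0 4.2" --pt "0 0 0 0 0 0 4.2" --pt "0 0 0 0 0 0 4.2" --pt "0 0 0 0 0 0 4.2" --pt "0 0 0 0 0 0 4.2" --pt "0 0 0 0 0 0 4.2" --pt "0 0 0 0 0 0 4.2"

```text
clock: 21.7
ee_pos: [0.4958, -0.2554, 0.1402]
orientation: [3.14, -0.0, 1.052]
ft_force: [0.2, -0.6, -0.2]
width: 0.0419
```

```bash
python3 -c "
from h import *
np.set_printoptions(precision=3,suppress=True)
goto([.496,-.2548,.1405],1.052)
C=[]
for i in range(20):
    a=cam('scene'); g=a['img'].max(2)[176:192,421:433]; m=(g<45).astype(np.uint8)
    n,l,st,c=cv2.connectedComponentsWithStats(m); k=[j for j in range(1,n) if abs(c[j][0]-5.5)<3.5]
    k=max(k,key=lambda j:st[j,4]) if k else 0; C.append([*(c[k]+[421,176]),st[k,4]])
print(np.array(C)[::3])
crop(a,400,160,445,220,12,'pics/a17.png')
b=cam('top')
s=manip.sense()['ee_pos']
# knob expected
print('knob exp if unmoved',proj(a,[s[0],s[1],s[2]+.0165]), 'eye',proj(a,[s[0],s[1],s[2]-.0139]))
print(proj(a,[.496,-.2548,s[2]+.0165]))
"
```

```text
shift cm [ 0.06 -0.01 -0.03] rot [ 0.002 -0.     0.   ] | now [ 0.496 -0.255  0.14 ] [ 3.14  -0.     1.052] F [ 0.24 -0.62 -0.25] w 0.0419 t 21.7
[[426.143 183.214  42.   ]
 [426.143 183.214  42.   ]
 [426.143 183.214  42.   ]
 [426.143 183.214  42.   ]
 [426.143 183.214  42.   ]
 [426.143 183.214  42.   ]
 [426.143 183.214  42.   ]]
knob exp if unmoved [426.509 182.125] eye [425.499 190.703]
[426.332 182.153]
```

View pics/a17.png

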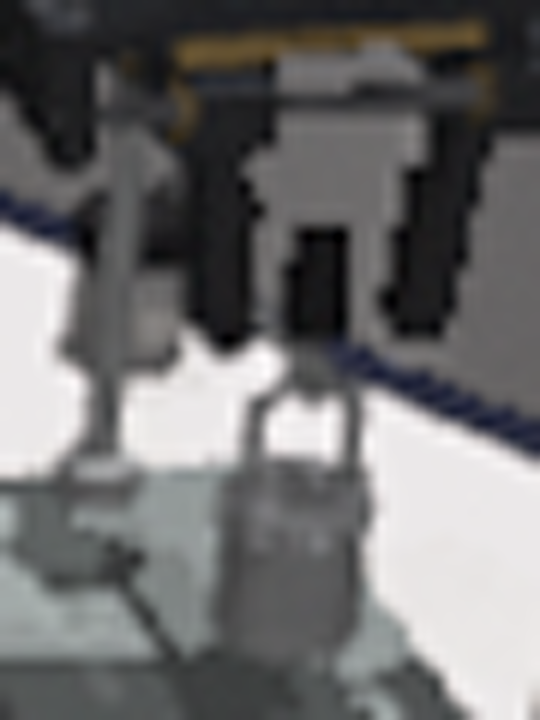

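The pot has been perfectly still for over 4 s: the knob blob stayed at scene (426.1,183.2) in 20 frames. It hangs upright and doesn't touch the fingers. Regripping gently now.

>>> step_arm --pt "0 0 0 0 0 0 3.6" --pt "0 0 0 0 0 0 3" --pt "0 0 0 0 0 0 2.6" --pt "0 0 0 0 0 0 2.3" --pt "0 0 0 0 0 0 2.1" --pt "0 0 0 0 0 0 1.9" --pt "0 0 0 0 0 0 1.7" --pt "0 0 0 0 0 0 1.5" --pt "0 0 0 0 0 0 1.2" --pt "0 0 0 0 0 0 0.8" --pt "0 0 0 0 0 0 0.8" --pt "0 0 0 0 0 0 0.8" --pt "0 0 0 0 0 0 0.8"

```text
clock: 24.05
ee_pos: [0.4958, -0.2554, 0.1402]
orientation: [3.14, -0.0, 1.052]
ft_force: [-0.0, -0.4, 0.1]
width: 0.0169
```

>>> step_arm --pt "0 0 -0.1 0 0 0 0.8" --pt "0 0 -0.2 0 0 0 0.8" --pt "0 0 -0.35 0 0 0 0.8" --pt "0 0 -0.5 0 0 0 0.8" --pt "0 0 -0.65 0 0 0 0.8" --pt "0 0 -0.8 0 0 0 0.8" --pt "0 0 -0.95 0 0 0 0.8" --pt "0 0 -1.1 0 0 0 0.8" --pt "0 0 -1.25 0 0 0 0.8" --pt "0 0 -1.4 0 0 0 0.8" --pt "0 0 -1.55 0 0 0 0.8" --pt "0 0 -1.7 0 0 0 0.8" --pt "0 0 -1.85 0 0 0 0.8" --pt "0 0 -2 0 0 0 0.8" --pt "0 0 -2 0 0 0 0.8" --pt "0 0 -2 0 0 0 0.8"

```text
clock: 25.65
ee_pos: [0.4957, -0.2554, 0.1601]
orientation: [3.14, -0.0, 1.052]
ft_force: [1.4, -0.0, -3.7]
width: 0.0166
```

```bash
python3 -c "
from h import *
np.set_printoptions(precision=4,suppress=True)
F=[]
for i in range(8):
    a=cam('scene'); F.append(manip.sense()['ft_force'])
print(np.mean(F,0))
goto([.496,-.2548,.1965],1.052)
crop(a,400,150,450,210,12,'pics/a18.png')
"
```

```text
[ 0.33   -0.7554 -3.0479]
shift cm [ 0.07  0.   -3.63] rot [ 0.002 -0.     0.   ] | now [ 0.4957 -0.2554  0.1602] [ 3.14  -0.     1.052] F [ 0.19 -0.64 -3.48] w 0.0167 t 26.05
```

View pics/a18.png

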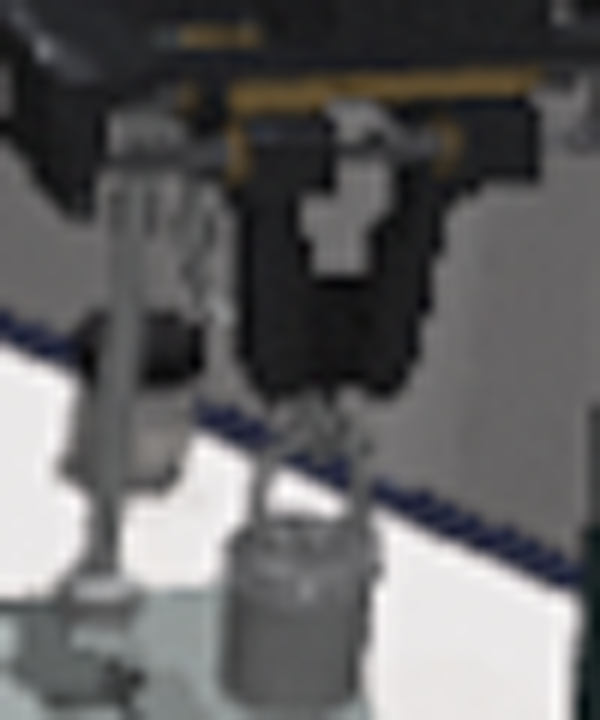

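The pot is gripped, and the spring eases as the lift takes half the weight (−3.05 N). Continuing up slowly.

>>> step_arm --pt "0 0 -0.15 0 0 0 0.8" --pt "0 0 -0.3 0 0 0 0.8" --pt "0 0 -0.45 0 0 0 0.8" --pt "0 0 -0.6 0 0 0 0.8" --pt "0 0 -0.75 0 0 0 0.8" --pt "0 0 -0.9 0 0 0 0.8" --pt "0 0 -1.05 0 0 0 0.8" --pt "0 0 -1.2 0 0 0 0.8" --pt "0 0 -1.35 0 0 0 0.8" --pt "0 0 -1.5 0 0 0 0.8" --pt "0 0 -1.65 0 0 0 0.8" --pt "0 0 -1.8 0 0 0 0.8" --pt "0 0 -1.95 0 0 0 0.8" --pt "0 0 -2.1 0 0 0 0.8" --pt "0 0 -2.4 0 0 0 0.8" --pt "0 0 -2.7 0 0 0 0.8" --pt "0 0 -3.1 0 0 0 0.8" --pt "0 0 -3.5 0 0 0 0.8" --pt "0 0 -3.65 0 0 0 0.8" --pt "0 0 -3.65 0 0 0 0.8"

```text
clock: 28.05
ee_pos: [0.4959, -0.2555, 0.1972]
orientation: [3.139, -0.0, 1.052]
ft_force: [-0.1, 0.7, -5.6]
width: 0.017
```

```bash
python3 -c "
from h import *
np.set_printoptions(precision=4,suppress=True)
F=[]
for i in range(6):
    a=cam('scene'); F.append(manip.sense()['ft_force'])
print(np.mean(F,0))
goto([.496,-.2548,.197],1.052)
crop(a,400,150,450,200,12,'pics/a19.png')
"
```

```text
[-0.1551 -0.0711 -6.1937]
shift cm [ 0.06  0.02 -0.06] rot [ 0.001 -0.     0.   ] | now [ 0.4955 -0.2553  0.1964] [ 3.14  -0.     1.052] F [ 0.03  0.16 -5.56] w 0.017 t 28.35
```

View pics/a19.png

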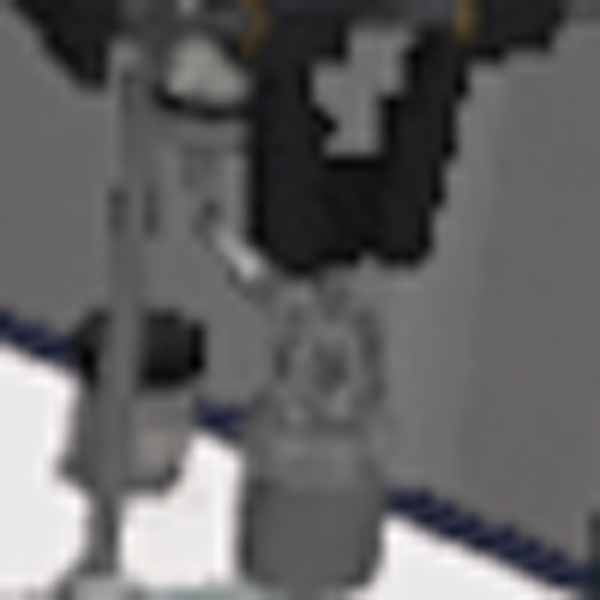

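The full weight is back on the gripper (−6.19 N) and the hook is free. The hook end at (325,365) is central in the window, with the legs at (285,365) and (372,365). Backing out.

>>> step_arm --pt "0 -0.2 -0.05 0 0 0 0.8" --pt "0 -0.5 -0.05 0 0 0 0.8" --pt "0 -0.8 -0.05 0 0 0 0.8" --pt "0 -1.1 -0.05 0 0 0 0.8" --pt "0 -1.4 -0.05 0 0 0 0.8" --pt "0 -1.7 -0.05 0 0 0 0.8" --pt "0 -2 -0.05 0 0 0 0.8" --pt "0 -2.4 -0.05 0 0 0 0.8" --pt "0 -2.8 -0.05 0 0 0 0.8" --pt "0 -3.4 -0.05 0 0 0 0.8" --pt "0 -4 -0.05 0 0 0 0.8" --pt "0 -4.8 -0.05 0 0 0 0.8" --pt "0 -5.5 -0.05 0 0 0 0.8" --pt "0 -6 -0.05 0 0 0 0.8" --pt "0 -6 -0.05 0 0 0 0.8"

```text
clock: 29.85
ee_pos: [0.4426, -0.225, 0.1967]
orientation: [3.141, -0.0, 1.052]
ft_force: [-0.1, 0.8, -6.7]
width: 0.0169
```

```bash
python3 -c "
from h import *
np.set_printoptions(precision=4,suppress=True)
s=manip.sense();p=s['ee_pos']
goto([p[0],p[1],.254],1.052)
a=cam('scene')
crop(a,400,140,460,210,10,'pics/a20.png')
"
```

```text
shift cm [ 0.    0.   -5.73] rot [ 0.001 -0.     0.   ] | now [ 0.4426 -0.225   0.1967] [ 3.141 -0.     1.052] F [-0.11  0.82 -6.66] w 0.0169 t 29.85
```

View pics/a20.png

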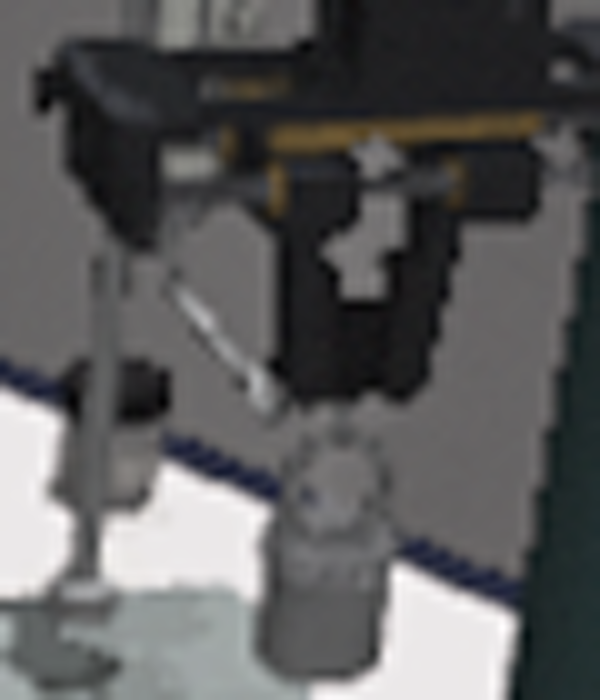

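The pot at (325,600) is clear of the hook, whose end is at (270,395), back at its earlier height. Raising, then returning.

>>> step_arm --pt "0 0 -1.5 0 0 0 0.8" --pt "0 0 -3.5 0 0 0 0.8" --pt "0 0 -5 0 0 0 0.8" --pt "0 0 -5.9 0 0 0 0.8" --pt "0 0 -5.9 0 0 0 0.8" --pt "0 0 -5.9 0 0 0 0.8"

```text
clock: 30.5
ee_pos: [0.443, -0.2253, 0.2558]
orientation: [3.14, -0.0, 1.052]
ft_force: [0.5, -0.4, -7.8]
width: 0.0169
```

```bash
python3 -c "
from h import *
goto([.4968,.1730,.255],1.43)
"
```

```text
shift cm [ 37.26 -15.07   0.07] rot [ 0.002  0.    -0.378] | now [ 0.443  -0.2253  0.2558] [ 3.14  -0.     1.052] F [ 0.46 -0.36 -7.77] w 0.0169 t 30.5
```

>>> step_arm --pt "1.2 -0.5 0 0 0 -0.01 0.8" --pt "3.7 -1.5 0 0 0 -0.04 0.8" --pt "7 -2.8 0 0 0 -0.07 0.8" --pt "10.3 -4.2 0 0 0 -0.1 0.8" --pt "13.6 -5.5 0 0 0 -0.13 0.8" --pt "17 -6.9 0 0 0 -0.17 0.8" --pt "20.3 -8.2 0 0 0 -0.2 0.8" --pt "23.6 -9.5 0 0 0 -0.24 0.8" --pt "27 -10.9 0 0 0 -0.27 0.8" --pt "30 -12.1 0 0 0 -0.3 0.8" --pt "32.8 -13.3 0 0 0 -0.33 0.8" --pt "35 -14.2 0 0 0 -0.36 0.8" --pt "36.5 -14.8 0 0 0 -0.378 0.8" --pt "37.2 -15.05 0 0 0 -0.378 0.8" --pt "37.26 -15.07 0 0 0 -0.378 0.8" --pt "37.26 -15.07 0 0 0 -0.378 0.8" --pt "37.26 -15.07 0 0 0 -0.378 0.8" --pt "37.26 -15.07 0 0 0 -0.378 0.8"

```text
clock: 32.3
ee_pos: [0.4968, 0.172, 0.2557]
orientation: [3.14, 0.001, 1.429]
ft_force: [-0.5, -0.2, -6.3]
width: 0.0172
```

```bash
python3 -c "
from h import *
np.set_printoptions(precision=4,suppress=True)
goto([.4968,.1730,.14],1.43)
a=cam('scene');b=cam('top')
crop(a,290,150,370,260,7,'pics/a21.png');crop(b,280,200,400,290,6,'pics/b21.png')
"
```

```text
shift cm [ 0.1  -0.04 11.57] rot [ 0.002  0.001 -0.001] | now [0.4968 0.172  0.2557] [3.14  0.001 1.429] F [-0.51 -0.19 -6.3 ] w 0.0172 t 32.3
```

View pics/a21.png

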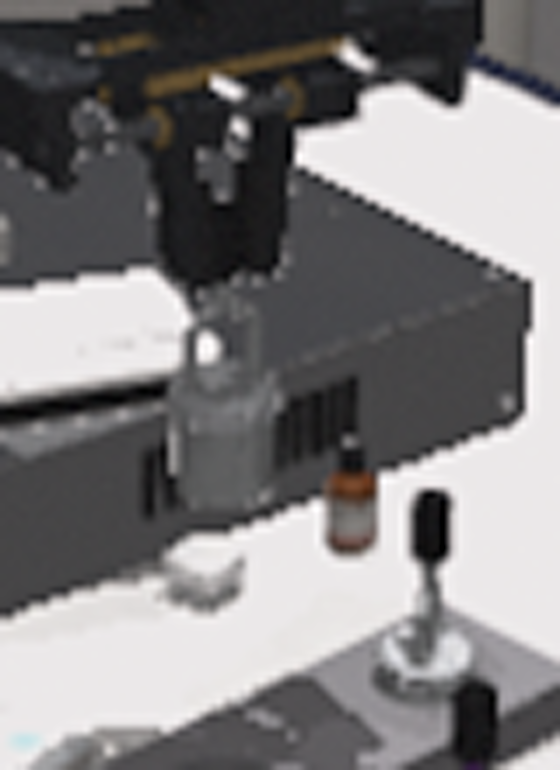

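View pics/b21.png

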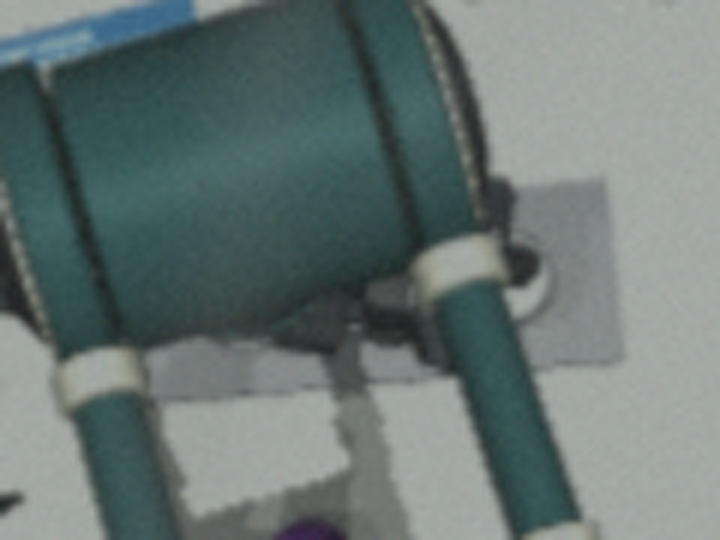

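The pot at crop (225,430) hangs upright above its seat, and the short pot at (425,660) is unchanged. The top view is blocked by the arm. Lowering to just above the rack.

>>> step_arm --pt "0.05 0 1.5 0 0 0 0.8" --pt "0.1 0 4 0 0 0 0.8" --pt "0.1 0 6.5 0 0 0 0.8" --pt "0.1 0 9 0 0 0 0.8" --pt "0.1 0 11 0 0 0 0.8" --pt "0.1 0 12.2 0 0 0 0.8" --pt "0.1 0 12.7 0 0 0 0.8" --pt "0.1 0 12.7 0 0 0 0.8" --pt "0.1 0 12.7 0 0 0 0.8"

```text
clock: 33.3
ee_pos: [0.4981, 0.1734, 0.1298]
orientation: [3.138, -0.0, 1.429]
ft_force: [1.2, 0.2, -6.0]
width: 0.0169
```

```bash
python3 -c "
from h import *
np.set_printoptions(precision=4,suppress=True)
goto([.4968,.1730,.1045],1.43)
a=cam('scene')
crop(a,295,200,350,275,9,'pics/a22.png')
s=manip.sense()['ee_pos']
q=lambda z:(proj(a,[s[0],s[1],s[2]+z])-[295,200]+.5)*9
f=-.0905
print('lid',q(f+.048),'foot',q(f),'edges')
import numpy as np
d=np.array([s[0],s[1],0])-a['C'];d/=np.linalg.norm(d);r=np.cross(d,[0,0,1]);r/=np.linalg.norm(r)
for h,R in((.048,.021),(.03,.020),(.005,.020)):
    print(h,[(proj(a,s+[0,0,f+h]+sg*R*r)-[295,200]+.5)*9 for sg in(-1,1)])
print('seat rim',[(proj(a,np.array([.497,.173,.028])+sg*.022*r)-[295,200]+.5)*9 for sg in(-1,1)])
"
```

```text
shift cm [-0.06 -0.13  2.52] rot [ 0.003 -0.    -0.001] | now [0.4981 0.1734 0.1298] [ 3.138 -0.     1.429] F [ 1.22  0.15 -6.03] w 0.0169 t 33.3
lid [235.9268 387.7306] foot [235.8807 516.2338] edges
0.048 [array([169.0442, 387.707 ]), array([302.8089, 387.7542])]
0.03 [array([172.6214, 436.4137]), array([299.1968, 436.4582])]
0.005 [array([173.158 , 503.0301]), array([298.6124, 503.0737])]
seat rim [array([171.0614, 547.9701]), array([308.3208, 548.0175])]
```

View pics/a22.png

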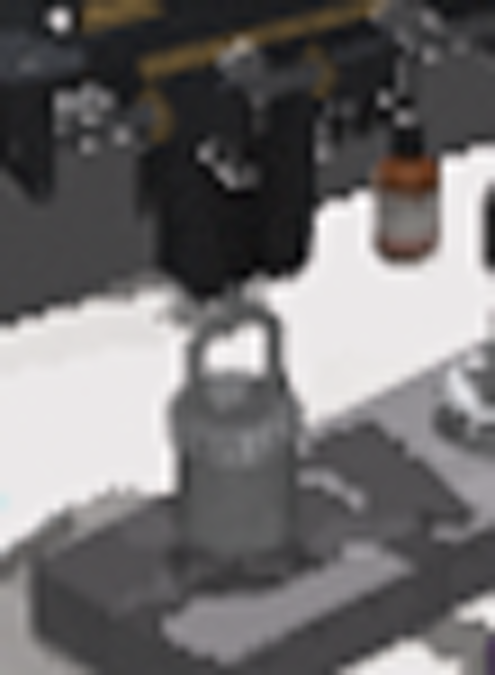

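The pot stands upright in the grip, with body edges at (178,480) and (300,480) against predicted 173 and 299, right above the seat at about (238,575). Correcting xy, then lowering in slowly.

>>> step_arm --pt "-0.06 -0.13 0.1 -0.003 0 0 0.8" --pt "-0.06 -0.13 0.3 -0.003 0 0 0.8" --pt "-0.06 -0.13 0.6 -0.003 0 0 0.8" --pt "-0.06 -0.13 0.9 -0.003 0 0 0.8" --pt "-0.06 -0.13 1.2 -0.003 0 0 0.8" --pt "-0.06 -0.13 1.4 -0.003 0 0 0.8" --pt "-0.06 -0.13 1.6 -0.003 0 0 0.8" --pt "-0.06 -0.13 1.6 -0.003 0 0 0.8" --pt "-0.06 -0.13 1.6 -0.003 0 0 0.8"

```text
clock: 34.25
ee_pos: [0.497, 0.1731, 0.114]
orientation: [3.135, -0.001, 1.429]
ft_force: [0.1, 0.5, -6.4]
width: 0.0171
```

```bash
python3 -c "
from h import *
goto([.4968,.1730,.1045],1.43)
"
```

```text
shift cm [-0.01 -0.03  0.95] rot [ 0.007 -0.001 -0.001] | now [0.497  0.1731 0.114 ] [ 3.135e+00 -1.000e-03  1.429e+00] F [ 0.07  0.51 -6.38] w 0.0171 t 34.25
```

>>> step_arm --pt "0 0 0.2 0.007 0 0 0.8" --pt "0 0 0.4 0.007 0 0 0.8" --pt "0 0 0.55 0.007 0 0 0.8" --pt "0 0 0.7 0.007 0 0 0.8" --pt "0 0 0.8 0.007 0 0 0.8" --pt "0 0 0.88 0.007 0 0 0.8" --pt "0 0 0.88 0.007 0 0 0.8" --pt "0 0 0.88 0.007 0 0 0.8"

```text
clock: 35.05
ee_pos: [0.4975, 0.1732, 0.1057]
orientation: [3.141, -0.001, 1.429]
ft_force: [-1.0, -0.6, -1.7]
width: 0.0169
```

```bash
python3 -c "
from h import *
F=[]
for i in range(5):
    a=cam('scene'); F.append(manip.sense()['ft_force'])
print(np.mean(F,0))
goto([.4968,.1730,.1045],1.43)
"
```

```text
[-0.91935377 -0.86177631 -0.31525126]
shift cm [-0.02 -0.06  0.12] rot [ 0.001 -0.001 -0.001] | now [0.4975 0.1731 0.1057] [ 3.141e+00 -1.000e-03  1.429e+00] F [-1.33 -1.54 -0.01] w 0.0167 t 35.3
```

>>> step_arm --pt "0 0 0.05 0 0 0 0.8" --pt "0 0 0.05 0 0 0 1.7" --pt "0 0 0.05 0 0 0 2" --pt "0 0 0.05 0 0 0 2.6" --pt "0 0 0.05 0 0 0 3.4" --pt "0 0 0.05 0 0 0 4.2" --pt "0 0 0.05 0 0 0 5" --pt "0 0 0.05 0 0 0 5.5" --pt "0 0 0.05 0 0 0 5.5"

```text
clock: 36.2
ee_pos: [0.4975, 0.1732, 0.1052]
orientation: [3.141, -0.001, 1.429]
ft_force: [-0.1, 0.4, 0.1]
width: 0.0549
```

>>> step_arm --pt "0 0 -1 0 0 0 5.5" --pt "0 0 -3 0 0 0 5.5" --pt "0 0 -6 0 0 0 5.5" --pt "0 0 -9 0 0 0 5.5" --pt "0 0 -12 0 0 0 5.5" --pt "0 0 -14 0 0 0 5.5" --pt "0 0 -15 0 0 0 5.5" --pt "0 0 -15 0 0 0 5.5" --pt "0 0 -15 0 0 0 5.5"

```text
clock: 37.1
ee_pos: [0.4969, 0.1729, 0.2545]
orientation: [-3.141, -0.001, 1.429]
ft_force: [0.7, 0.2, -0.0]
width: 0.0549
```

```bash
python3 -c "
from h import *
goto([.4968,.1730,.254],1.43)
a=cam('scene')
crop(a,295,200,375,275,8,'pics/a23.png');crop(a,370,90,470,240,4,'pics/a24.png')
g=a['img'].max(2)[226:242,315:329];m=(g<70).astype(np.uint8);n,l,st,c=cv2.connectedComponentsWithStats(m)
print([(c[j]+[315,226],st[j]) for j in range(1,n)])
"
```

```text
shift cm [ 0.01 -0.01  0.05] rot [-0.    -0.001 -0.001] | now [0.4969 0.1729 0.2545] [-3.141e+00 -1.000e-03  1.429e+00] F [ 0.74  0.16 -0.02] w 0.0549 t 37.1
[(array([315., 226.]), array([0, 0, 1, 1, 1], dtype=int32)), (array([321.43859649, 233.45614035]), array([ 4,  2,  6, 12, 57], dtype=int32))]
```

View pics/a23.png

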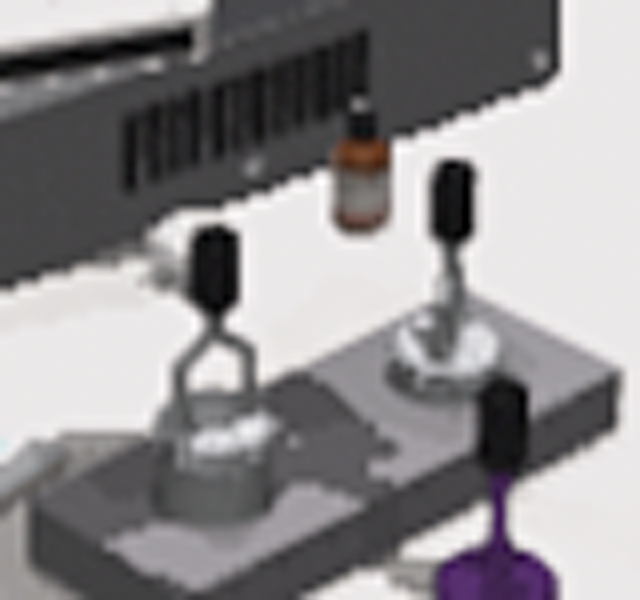

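View pics/a24.png

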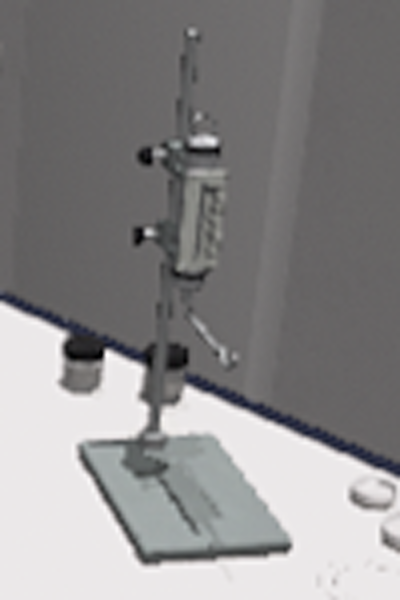

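The tall pot is back in its seat. Its knob is at scene (321.4,233.5), against (321.3,233.2) at the start. The hook looks the same as in the first picture, and the arm is clear. Handing in.

```bash
python3 -c "
from plant import order; print(order.hand_in())"
```

```text
the job is handed in; nothing more can be done
None
```

I weighed the tall pot on the scale, put it back in its own seat and handed the job in; the hand-in gives no verdict.

- **Weighing:** I lowered the pot onto the hook at about 15 mm/s. The spring took about 6.1 N (roughly 0.62 kg, about 38 mm of pull). I let go with only about 0.2 N left on the gripper. It then hung by itself for about 5 s with the fingers clear, and the knob did not move at all in 20 frames taken in the last second.
- **Lifting off:** I lifted it off at the same slow speed. The gripper again read the full 6.2 N once the hook was free.
- **Final checks:** The pot stands upright, and its knob is within about 0.3 pixel (under 1 mm) of where it started. The hook looks the same as in the first picture. The short pot and oil bottle look unmoved in the last picture. The arm finished about 15 cm above its release position.
- **Not measured directly:** I had no reading of the hook's speed and judged it from the slow moves and forces. I did not re-check the canister and cover box individually; nothing was moved near them. The top camera was partly blocked by the arm, so the final checks use the scene camera only.
- **Small disagreement:** On setting down, the TCP was about 1 mm higher than when I first gripped the pot. I put this down to regripping the pot on the hook.

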